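# Seal the pressure cells and start the hold timer

## Task

Get the pressure cells ready for their hold test: lift off the yellow dust covers that still stand on some of the four cells and lay them in the blue tray, and turn each cell's square brass vent plug clockwise until it goes snug - clearly biting, but not forced as much as a sixth of a turn beyond that. When every cover is in the tray and every plug is snug, press the timer's green start button right down. Leave the vial and the stopper where they stand.

Things in the scene. Friction and masses are not known exactly. Their poses are not given: they have to be found in the camera images.
- cell_a: round metal pressure cell fixed to the bench, 84 mm across, origin at the centre of its underside. Its flat shoulder, 64 mm across, is at 70 mm height; on that stands a boss 29 mm across and 8 mm high, and in the boss the brass vent plug.
- head_a (a point): centre of the top face of that cell's brass vent plug, 108 mm above the bench; x and y axes normal to the flats. The head is an upright 18 x 18 mm square bar whose flats reach 27 mm down from this point (the boss top is 30 mm below it). The plug is already started in its thread: it turns clockwise seen from above almost freely (0.02 N m) for an unknown 0.8 to 3.6 rad, differing from cell to cell, before the taper bites; it does not rise, sink or come out.
- plug_a (a joint): bite of that plug's taper in rad: stays 0 while the plug runs freely, and once the taper bites it grows by the angle turned clockwise past that point, against a resistance of 0.22 N m rising by 0.1 N m per rad; stays where it is left. Snug is more than 0.2 rad; beyond 1.2 rad the thread is damaged.
- cover_a: loose yellow plastic dust cover with a black dot on top, a square cap 44 x 44 x 44 mm, open below, 3 mm walls, 35 g; origin at the centre of its open underside, z up through its closed top, x and y normal to its sides. At the start it stands over the plug on that cell's shoulder, underside 70 mm above the bench, with 4 mm play; some covers are absent (None), their plugs then stand open.
- cell_b: round metal pressure cell fixed to the bench, 84 mm across, origin at the centre of its underside. Its flat shoulder, 64 mm across, is at 70 mm height; on that stands a boss 29 mm across and 8 mm high, and in the boss the brass vent plug.
- head_b (a point): centre of the top face of that cell's brass vent plug, 108 mm above the bench; x and y axes normal to the flats. The head is an upright 18 x 18 mm square bar whose flats reach 27 mm down from this point (the boss top is 30 mm below it). The plug is already started in its thread: it turns clockwise seen from above almost freely (0.02 N m) for an unknown 0.8 to 3.6 rad, differing from cell to cell, before the taper bites; it does not rise, sink or come out.
- plug_b (a joint): bite of that plug's taper in rad: stays 0 while the plug runs freely, and once the taper bites it grows by the angle turned clockwise past that point, against a resistance of 0.22 N m rising by 0.1 N m per rad; stays where it is left. Snug is more than 0.2 rad; beyond 1.2 rad the thread is damaged.
- cover_b: loose yellow plastic dust cover with a black dot on top, a square cap 44 x 44 x 44 mm, open below, 3 mm walls, 35 g; origin at the centre of its open underside, z up through its closed top, x and y normal to its sides. At the start it stands over the plug on that cell's shoulder, underside 70 mm above the bench, with 4 mm play; some covers are absent (None), their plugs then stand open.
- cell_c: round metal pressure cell fixed to the bench, 84 mm across, origin at the centre of its underside. Its flat shoulder, 64 mm across, is at 70 mm height; on that stands a boss 29 mm across and 8 mm high, and in the boss the brass vent plug.
- head_c (a point): centre of the top face of that cell's brass vent plug, 108 mm above the bench; x and y axes normal to the flats. The head is an upright 18 x 18 mm square bar whose flats reach 27 mm down from this point (the boss top is 30 mm below it). The plug is already started in its thread: it turns clockwise seen from above almost freely (0.02 N m) for an unknown 0.8 to 3.6 rad, differing from cell to cell, before the taper bites; it does not rise, sink or come out.
- plug_c (a joint): bite of that plug's taper in rad: stays 0 while the plug runs freely, and once the taper bites it grows by the angle turned clockwise past that point, against a resistance of 0.22 N m rising by 0.1 N m per rad; stays where it is left. Snug is more than 0.2 rad; beyond 1.2 rad the thread is damaged.
- cover_c: loose yellow plastic dust cover with a black dot on top, a square cap 44 x 44 x 44 mm, open below, 3 mm walls, 35 g; origin at the centre of its open underside, z up through its closed top, x and y normal to its sides. At the start it stands over the plug on that cell's shoulder, underside 70 mm above the bench, with 4 mm play; some covers are absent (None), their plugs then stand open.
- cell_d: round metal pressure cell fixed to the bench, 84 mm across, origin at the centre of its underside. Its flat shoulder, 64 mm across, is at 70 mm height; on that stands a boss 29 mm across and 8 mm high, and in the boss the brass vent plug.
- head_d (a point): centre of the top face of that cell's brass vent plug, 108 mm above the bench; x and y axes normal to the flats. The head is an upright 18 x 18 mm square bar whose flats reach 27 mm down from this point (the boss top is 30 mm below it). The plug is already started in its thread: it turns clockwise seen from above almost freely (0.02 N m) for an unknown 0.8 to 3.6 rad, differing from cell to cell, before the taper bites; it does not rise, sink or come out.
- plug_d (a joint): bite of that plug's taper in rad: stays 0 while the plug runs freely, and once the taper bites it grows by the angle turned clockwise past that point, against a resistance of 0.22 N m rising by 0.1 N m per rad; stays where it is left. Snug is more than 0.2 rad; beyond 1.2 rad the thread is damaged.
- cover_d: loose yellow plastic dust cover with a black dot on top, a square cap 44 x 44 x 44 mm, open below, 3 mm walls, 35 g; origin at the centre of its open underside, z up through its closed top, x and y normal to its sides. At the start it stands over the plug on that cell's shoulder, underside 70 mm above the bench, with 4 mm play; some covers are absent (None), their plugs then stand open.
- tray: loose blue tray, 120 x 250 x 25 mm (x by y), 4 mm walls and floor, 0.6 kg, origin at the centre of its underside; its long side is its y axis.
- hold_timer: white bench timer fixed to the bench, 80 x 70 x 30 mm, origin at the centre of its underside, with a round green start button 26 mm across on top.
- start_top (a point): centre of the top of the timer's green start button.
- start (a joint): travel of the start button in m, pressed straight down: 0 is up, 0.006 fully down; spring, 4 N when fully down.
- vial: bystander: small white vial with a white cap, 28 mm across and 55 mm tall, standing by the timer; origin at the centre of its underside.
- stopper: bystander: red rubber stopper, 32 mm across and 24 mm tall, standing among the cells; origin at the centre of its underside.
There are look-alikes about, which are no part of the job. Leave any orange look-alike of the hold_timer alone.

How it is judged:
By the outcome, as a careful person would: the job done as asked, in the order asked, and still so for the second after the job is handed in, with the robot touching nothing.
Of cover_a, cover_b, cover_c, cover_d only 2 to 4 are there at a start; the rules pass over those that are not, and their reading is None.
At some moment in a run one of tray may be knocked a few centimetres aside while the robot is not near it.
Once in a run the grip may slacken for a moment while it holds something.
It also fails if it takes over 210 s, if anything falls off the work surface, if the arm or the gripper's body presses on something with over 40 N, if the wrist force passes 120 N, or if a joint passes its speed limit or range.

## Robot

A 7-joint arm with a two-finger parallel gripper is mounted at the origin on a cart in front of the work surface, level with it; the furniture and walls round the work are solid. World frame = base frame: x ahead of the robot, y to its left, z up, the work surface at z = 0. Lengths are in m, angles in rad, forces in N, time in s.
With the tool pointing down it reaches from about 0.425 to 0.875 m from the base axis. Payload 4.7 kg.
Tool frame: the origin (TCP) lies on the centre line of the jaws, within the pads' length; the fingertips stand 14 mm ahead of it and the grasp point (between the pads) lies 5 mm behind it; z points along the fingers, y is the direction in which the jaws open and shut (so a half turn about z gives the same grasp; the last joint's range is limited). The gripper opens to 87 mm and grips with 3 to 60 N. Pads are 19 mm wide; open, the fingers measure 117 mm over their backs; the gripper's body (75 mm by 190 mm) begins 51 mm behind the grasp point.
Start: joints at [1.142, 0.321, -0.07, 1.45, 0.023, 1.371, -0.057], TCP at [0.278, -0.587, 0.237] pointing down, gripper open.
Joint ranges: [-2.86, 2.86], [-0.3, 2.09], [-1.38, 1.24], [0.06, 2.45], [-1.56, 4.7], [0.09, 2.05], [-2.69, 2.69]. Speed limits (rad/s): [2.57, 2.57, 3.14, 3.14, 3.14, 3.14, 3.14].

## Interface

Orientations are given as a rotation vector (axis times angle).
In Python, from bench import ctrl gives the robot as it stands. The module is installed in compiled form; this text tells all that it offers.
- The arm moves only by the tool step_arm, never from a script. Its argument "plan" is a list of rows, each a list of 3 entries, a list of its own where there are three numbers: the turn, a rotation vector about the tool's x, y, z in rad, then the shift along the tool's x, y, z in m, then the closure in counts, from 0 (fully open) to 255 (shut). In form: [[[rx, ry, rz], [x, y, z], hand], ...]. A call has exactly 10 rows; each row is the pose to reach, as a shift and turn from the pose commanded when the call began, along the tool's axes at that moment; what a row does not reach only later rows make up. A row lasts 1/8 s, in which the tool goes at most 62.5 mm and 10.7 degrees, less where a joint would pass 70% of its speed; a pose out of reach is approached as far as the arm can. A call with a gripper value outside its range is refused whole. The fingers move at their own pace and stop on an object; "squeeze" is the grip in N (left out, the last holds). Time passes only in rows, so rows that repeat a pose let the fingers close, or fill a call up. It gives the time, the measured TCP pose, the force and the opening at its end, in the units of the state.
- ctrl.get_state(): the state, without advancing time (a new reading comes with each control period).
- ctrl.get_image(name): name is "scene" or "top"; returns the picture (420x560x3 uint8, red, green, blue); there is no depth.
- ctrl.calibration(name): a dict with "fov_y" (degrees; the focal length in pixels is half the picture's height over the tangent of half this angle, whatever the lens; pixels are square), "cx", "cy" (the principal point, pixels), "rvec" (rotation vector, rad) and "tvec" (3), from world to camera coordinates, as OpenCV has them. Camera axes: x right, y down, z forward; pixel columns grow to the right and rows downward; lengths in m; the calibration is good to about 2 mm. A picture is of the moment at which its call begins. calibration takes no time and is no camera call.
- ctrl.close_job(): hands the job in, once; it reports no verdict.
Trained networks look in the newest picture that a camera, given by its name, has taken for a name from the list of things; names that differ only in an ending like _2 or _b are one class to them, and where a whole thing is asked for, a point or a joint stands for the part that bears it (a point fixed in the world has none). Each returns a list of dicts, best first, with "score" (0 to 1); they miss things now and then, are a little off and sometimes report something else, mostly with a low value. They report only what shows in the picture. A call takes as long as a camera call. They do not tell look-alikes from the thing itself.
- ctrl.cut_out(camera, label): "pixels" (420x560 bool, what is visible of it) and "rect" ([left, top, width, height] in pixels, round what is visible of it).
The state is a dict: "time": time; "joint_positions": joint angles; "qd": joint speeds; "joint_torque": joint torques, N m; "position": TCP position; "tool_rot": TCP orientation; "ft_force": force on the tool from outside, world axes, zero at the start; "torque": the same for the moment, N m; "grip_width": opening from 0.0 (shut) to 1.0 (fully open).
Only numpy, scipy, OpenCV 4.12 (cv2) and the standard library are available. Lean on these libraries where they do the work, as an engineer would, in place of code of your own. Each camera call takes 0.05 s, during which the arm holds its last target.

## Working session

There is one attempt and no reset: what is moved stays moved. The work goes in short steps, Python scripts to look and compute and a tool call to move; the robot and the scene stay as the last step left them, time stands still between calls to the robot, and variables do not carry over. Pictures are saved under pics/ and viewed, and the job is handed in when it is done.

Besides the shell and the picture viewer there is one more tool, called after "Call:" in YAML: its name, and indented under it one key for each argument. step_arm: Moves the arm, as the interface text tells. Its arguments: {"type":"object","properties":{"plan":{"type":"array"},"squeeze":{"type":"number"}},"required":["plan"]}

```bash
mkdir -p pics; ls; python3 - <<'E'
from bench import ctrl
import cv2
s=ctrl.get_state(); print(s)
for n in("scene","top"):
    im=ctrl.get_image(n); cv2.imwrite(f"pics/{n}0.png",im[:,:,::-1]); print(n,ctrl.calibration(n))
E
```

```text
pics
{'time': 0.0, 'joint_positions': array([ 1.14209345,  0.32186163, -0.07012145,  1.45168679,  0.02261405,
        1.37077863, -0.05689096]), 'qd': array([ 0.00041388, -0.0011592 ,  0.00059761, -0.00099402,  0.00035673,
        0.00084284,  0.00195706]), 'joint_torque': array([-1.46998882e-04, -4.91298902e+01, -4.04102588e-01, -3.12526917e+01,
       -6.39215251e-02,  4.37383074e-02,  1.73961776e-04]), 'position': array([ 0.27825409, -0.58684652,  0.23543077]), 'tool_rot': array([-3.06305280e+00, -6.89591594e-01,  8.22862669e-04]), 'ft_force': array([ 0.76474593, -0.76949464,  0.14054198]), 'torque': array([-0.00873923, -0.02612268,  0.02522196]), 'grip_width': 0.9979741468892736}
scene {'fov_y': 53.35498571609964, 'cx': 279.27416648058926, 'cy': 204.40955242898286, 'rvec': array([ 1.92928451, -0.97543593,  0.564663  ]), 'tvec': array([-0.52396291,  0.21764399,  1.12409934])}
top {'fov_y': 51.742447887792444, 'cx': 286.9860874386749, 'cy': 206.45005921552408, 'rvec': array([ 2.1769633 , -2.01435215,  0.23341833]), 'tvec': array([-0.28553337,  0.51720782,  1.25150088])}
```

View pics/scene0.png

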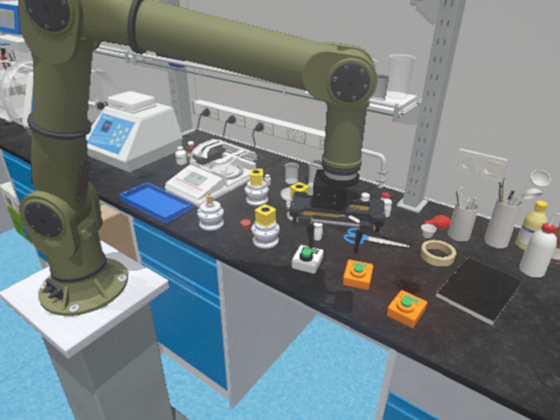

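View pics/top0.png

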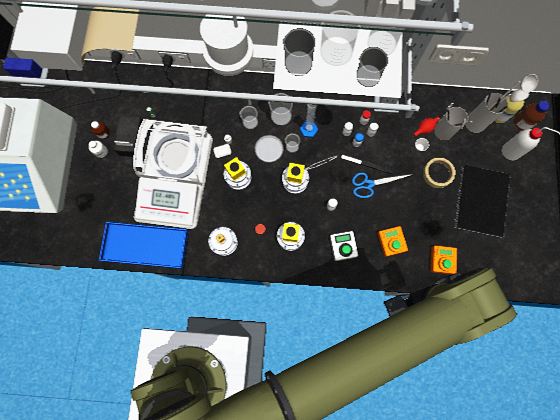

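Top view: covered cells near (237,172), (295,177) and (291,234), and an open cell at (223,240). The stopper is at (260,229), the white timer at (343,246), the vial at (332,204) and the tray at (143,245). The look-alikes are the orange timers at (393,240) and (444,259). Next I'll measure.

```bash
cat > h.py <<'E'
import numpy as np, cv2
from scipy.spatial.transform import Rotation as R
from bench import ctrl
def cam(n):
    c=ctrl.calibration(n); f=210/np.tan(np.radians(c["fov_y"]/2))
    return np.array([[f,0,c["cx"]],[0,f,c["cy"]],[0,0,1]]),R.from_rotvec(c["rvec"]).as_matrix(),np.array(c["tvec"])
def proj(n,P):
    K,Rm,t=cam(n); p=(K@(Rm@np.atleast_2d(P).T+t[:,None])).T; return p[:,:2]/p[:,2:]
def back(n,uv,z):
    K,Rm,t=cam(n); uv=np.atleast_2d(uv).astype(float)
    d=(Rm.T@np.linalg.inv(K)@np.c_[uv,np.ones(len(uv))].T).T; c=-Rm.T@t
    return c+d*((z-c[2])/d[:,2])[:,None]
def img(n,f=None):
    im=ctrl.get_image(n)[:,:,::-1].copy()
    if f: cv2.imwrite("pics/"+f,im)
    return im
def crop(im,x,y,w,h,s,f):
    cv2.imwrite("pics/"+f,cv2.resize(im[y:y+h,x:x+w],None,fx=s,fy=s,interpolation=cv2.INTER_CUBIC))
def st():
    s=ctrl.get_state(); Rm=R.from_rotvec(s["tool_rot"]).as_matrix()
    print("t%.2f"%s["time"],"p",s["position"].round(4),"yawx %.3f"%np.arctan2(Rm[1,0],Rm[0,0]),"zdir",Rm[:,2].round(3),"F",s["ft_force"].round(2),"M",s["torque"].round(3),"g%.3f"%s["grip_width"],"q",s["joint_positions"].round(2))
    return s
def yellow(im):
    h=cv2.cvtColor(im,cv2.COLOR_BGR2HSV); return cv2.inRange(h,(22,120,90),(36,255,255))
def rel(dx,dy,dz,dyaw=0):
    """world displacement to tool axes at present"""
    Rm=R.from_rotvec(ctrl.get_state()["tool_rot"]).as_matrix(); return Rm.T@np.array([dx,dy,dz])
E
python3 - <<'E'
from h import *
st()
im=img("top"); sc=img("scene")
for lab in("cover_a","head_a","cell_a","tray","hold_timer","start_top","vial","stopper"):
  for n in("top","scene"):
    for d in ctrl.cut_out(n,lab):
        m=d["pixels"]; ys,xs=np.nonzero(m); c=(xs.mean(),ys.mean())
        z={"cover_a":.114,"head_a":.108,"cell_a":.07,"tray":.02,"hold_timer":.03,"start_top":.035,"vial":.055,"stopper":.024}[lab]
        print(lab,n,"%.2f"%d["score"],d["rect"],np.round(c,1),back(n,c,z)[0].round(3))
crop(im,190,140,190,140,4,"c0.png")
crop(sc,180,160,190,140,4,"c1.png")
E
```

```text
t0.10 p [ 0.2782 -0.5869  0.2356] yawx 0.443 zdir [-0.001  0.001 -1.   ] F [-0.03  0.58 -0.35] M [-0.023 -0.032 -0.07 ] g1.001 q [ 1.14  0.32 -0.07  1.45  0.02  1.37 -0.06]
cover_a top 0.70 [225.6, 160.2, 20.9, 19.0] [234.5 169.2] [ 0.626 -0.082  0.114]
cover_a top 0.69 [282.7, 221.7, 16.1, 24.9] [290.  232.6] [ 0.449 -0.26   0.114]
cover_a top 0.53 [285.1, 161.7, 18.3, 22.7] [294.7 172.3] [ 0.63  -0.26   0.114]
cover_a top 0.26 [331.6, 230.7, 27.2, 30.3] [343.  246.1] [ 0.422 -0.413  0.114]
cover_a scene 0.61 [291.3, 184.0, 18.8, 11.3] [298.1 188.3] [ 0.623 -0.269  0.114]
cover_a scene 0.55 [254.9, 205.2, 20.4, 22.8] [265.3 215.3] [ 0.428 -0.285  0.114]
cover_a scene 0.54 [245.4, 165.5, 16.6, 18.7] [255.9 177. ] [ 0.603 -0.109  0.114]
head_a top 0.59 [216.2, 236.2, 10.3, 5.4] [219.7 238.5] [ 0.418 -0.06   0.108]
head_a top 0.58 [285.1, 160.6, 20.2, 24.6] [294.7 172.8] [ 0.63  -0.26   0.108]
head_a scene 0.61 [301.3, 249.6, 11.1, 9.9] [306.  252.7] [ 0.356 -0.473  0.108]
head_a scene 0.60 [205.4, 193.9, 10.2, 9.2] [209.4 199.6] [ 0.403 -0.083  0.108]
cell_a top 0.89 [222.0, 164.2, 28
[... 1219 characters left out ...]
, 37.8, 40.7] [406.5 308.1] [ 0.404 -0.737  0.03 ]
start_top top 0.51 [393.9, 242.2, 4.2, 8.8] [395.1 244.5] [ 0.451 -0.579  0.035]
start_top top 0.41 [441.0, 256.1, 9.6, 12.4] [445.6 263.4] [ 0.406 -0.732  0.035]
start_top scene 0.55 [402.6, 297.1, 7.3, 8.7] [406.3 301.8] [ 0.42  -0.73   0.035]
start_top scene 0.42 [354.6, 263.8, 5.6, 9.4] [358.1 268. ] [ 0.466 -0.575  0.035]
start_top scene 0.36 [298.4, 250.9, 13.8, 5.7] [306.2 252.8] [ 0.438 -0.424  0.035]
vial top 0.67 [325.9, 196.2, 9.7, 12.6] [331. 204.] [ 0.557 -0.378  0.055]
stopper top 0.44 [256.9, 223.4, 6.0, 10.1] [259.8 228.3] [ 0.471 -0.166  0.024]
stopper scene 0.66 [239.7, 219.3, 9.1, 12.8] [245.6 224.4] [ 0.459 -0.18   0.024]
```

View pics/c0.png

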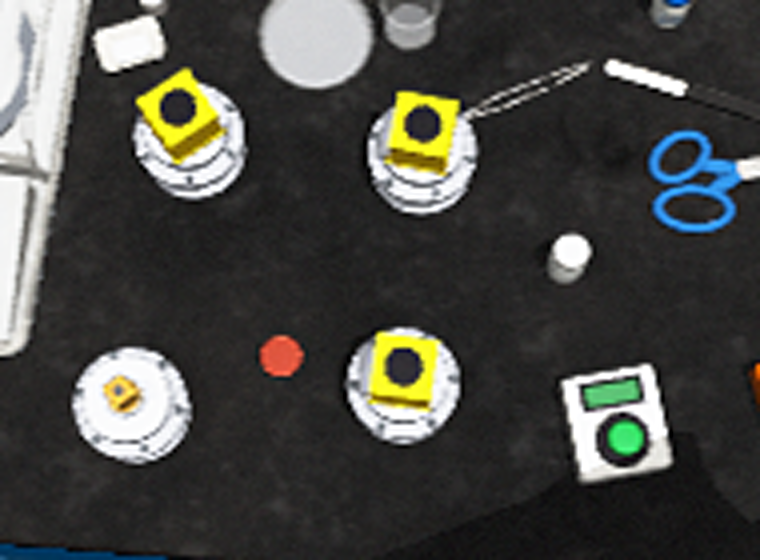

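View pics/c1.png

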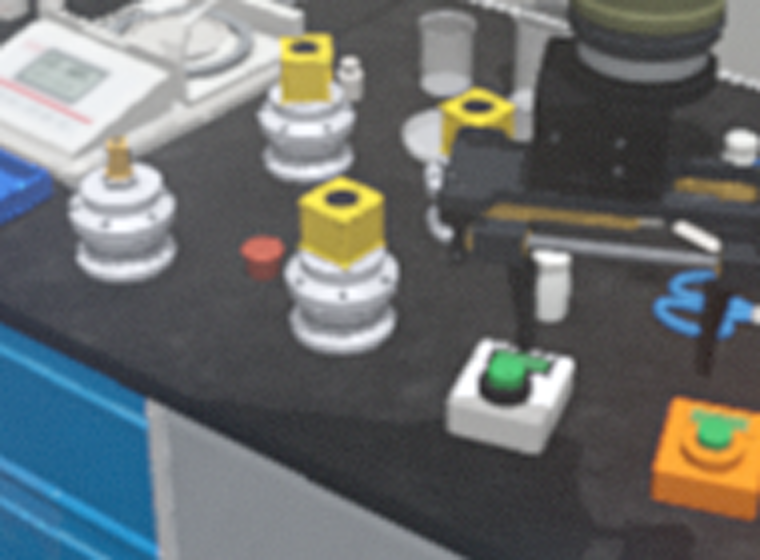

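```bash
cat >> h.py <<'E'
from scipy.optimize import minimize
def boxpts(x,y,yaw,a,z0,z1):
    c,s=np.cos(yaw),np.sin(yaw); q=np.array([[1,1],[-1,1],[-1,-1],[1,-1]])*a/2
    q=q@np.array([[c,s],[-s,c]])+[x,y]
    return np.r_[np.c_[q,np.full(4,z0)],np.c_[q,np.full(4,z1)]]
def sil(n,P,win,S=8):
    p=(proj(n,P)+.5-[win[0],win[1]])*S
    h=cv2.convexHull(p.astype(np.float32)).round().astype(np.int32)
    m=np.zeros((win[3]*S,win[2]*S),np.uint8); cv2.fillConvexPoly(m,h,255)
    return cv2.resize(m,(win[2],win[3]),interpolation=cv2.INTER_AREA)/255.
def fitbox(masks,x0,a,z0,z1,yaws=np.arange(-.7,.8,.2),r=26):
    """masks: {cam: float mask}"""
    ws={}
    for n in masks:
        u=proj(n,[[x0[0],x0[1],(z0+z1)/2]])[0].round().astype(int); ws[n]=(u[0]-r,u[1]-r,2*r,2*r)
    def cost(v):
        e=0
        for n,m in masks.items():
            w=ws[n]; e+=np.abs(sil(n,boxpts(x0[0]+v[0]*.01,x0[1]+v[1]*.01,v[2],a,z0,z1),w)-m[w[1]:w[1]+w[3],w[0]:w[0]+w[2]]).sum()
        return e
    best=None
    for y in yaws:
        o=minimize(cost,[0,0,y],method="Nelder-Mead",options=dict(initial_simplex=[[0,0,y],[1,0,y],[0,1,y],[0,0,y+.2]],xatol=.01,fatol=.05))
        if best is None or o.fun<best.fun: best=o
    v=best.x
    return x0[0]+v[0]*.01,x0[1]+v[1]*.01,(v[2]+np.pi/4)%(np.pi/2)-np.pi/4,best.fun
def ymask(im):
    y=yellow(im)
    n,l,s,c=cv2.connectedComponentsWithStats(y,connectivity=8); out=np.zeros(y.shape)
    for i in range(1,n):
        if s[i,4]>60:
            cn=cv2.convexHull(np.argwhere(l==i)[:,::-1].astype(np.int32)); cv2.fillConvexPoly(out,cn,1)
    return out
E
python3 - <<'E'
from h import *
im=img("top"); sc=img("scene")
mt,ms=ymask(im),ymask(sc)
for x0 in((.626,-.082),(.449,-.26),(.63,-.26)):
    print(x0,"top",np.round(fitbox({"top":mt},x0,.044,.07,.114),4),"scene",np.round(fitbox({"scene":ms},x0,.044,.07,.114),4))
# brass
for n,I,w in(("top",im,(210,230,25,25)),("scene",sc,(195,188,30,30))):
    h=cv2.cvtColor(I,cv2.COLOR_BGR2HSV); m=cv2.inRange(h,(8,90,60),(28,255,255))/255.
    m2=np.zeros_like(m); m2[w[1]:w[1]+w[3],w[0]:w[0]+w[2]]=m[w[1]:w[1]+w[3],w[0]:w[0]+w[2]]
    print(n,m2.sum(),np.round(fitbox({n:m2},(.418,-.06),.018,.078,.108,r=14),4))
    # dots / button
    g=cv2.inRange(h,(55,100,100),(85,255,255)); k,l,s,c=cv2.connectedComponentsWithStats(g)
    for i in range(1,k):
        if s[i,4]>15: print(" green",s[i],c[i].round(1),back(n,c[i],.037)[0].round(4))
    b=cv2.inRange(h,(105,150,80),(125,255,255)); k,l,s,c=cv2.connectedComponentsWithStats(b)
    i=1+s[1:,4].argmax() if n=="scene" else l[245,143]
    i=l[202,156] if n=="scene" else i
    r=cv2.minAreaRect(np.argwhere(l==i)[:,::-1].astype(np.float32)); print("tray",s[i],back(n,cv2.boxPoints(r),.025).round(3).tolist())
E
```

```text
(0.626, -0.082) top [ 0.635  -0.0789  0.6832 33.8627] scene [ 0.6426 -0.0771  0.6532 15.7137]
(0.449, -0.26) top [ 0.4535 -0.2612 -0.067  25.1725] scene [ 0.458  -0.2604 -0.1185 16.3804]Traceback (most recent call last):
  File "<stdin>", line 5, in <module>
  File "h.py", line 50, in fitbox
    o=minimize(cost,[0,0,y],method="Nelder-Mead",options=dict(initial_simplex=[[0,0,y],[1,0,y],[0,1,y],[0,0,y+.2]],xatol=.01,fatol=.05))
    res = _minimize_neldermead(fun, x0, args, callback, bounds=bounds,
                               **options)
    fxcc = func(xcc)
    fx = function(np.copy(x), *(wrapper_args + args))
  File "h.py", line 46, in cost
    w=ws[n]; e+=np.abs(sil(n,boxpts(x0[0]+v[0]*.01,x0[1]+v[1]*.01,v[2],a,z0,z1),w)-m[w[1]:w[1]+w[3],w[0]:w[0]+w[2]]).sum()
                       ~~~^^^^^^^^^^^^^^^^^^^^^^^^^^^^^^^^^^^^^^^^^^^^^^^^^^^^^^^^
  File "h.py", line 34, in sil
    p=(proj(n,P)+.5-[win[0],win[1]])*S
       ~~~~^^^^^
  File "h.py", line 8, in proj
    K,Rm,t=cam(n); p=(K@(Rm@np.atleast_2d(P).T+t[:,None])).T; return p[:,:2]/p[:,2:]
           ~~~^^^
  File "h.py", line 5, in cam
    c=ctrl.calibration(n); f=210/np.tan(np.radians(c["fov_y"]/2))
ValueError: time passes only in moves, steps and waits
```

```bash
python3 - <<'E'
s=open('h.py').read()
s=s.replace("def cam(n):","import functools\n@functools.lru_cache(None)\ndef cam(n):")
open('h.py','w').write(s)
E
cat >> h.py <<'E'
def tri(ut,us):
    """least-squares point from top and scene pixels"""
    A=[];b=[]
    for n,u in(("top",ut),("scene",us)):
        K,Rm,t=cam(n); d=Rm.T@np.linalg.inv(K)@[u[0],u[1],1]; d/=np.linalg.norm(d); c=-Rm.T@t
        M=np.eye(3)-np.outer(d,d); A.append(M); b.append(M@c)
    A=np.vstack(A);b=np.hstack(b); x,r,_,_=np.linalg.lstsq(A,b,rcond=None); return x,np.abs(A@x-b).max()
def dots(im):
    """dark dots within yellow hulls"""
    m=ymask(im); g=cv2.cvtColor(im,cv2.COLOR_BGR2GRAY); out=[]
    n,l,s,c=cv2.connectedComponentsWithStats((m>0).astype(np.uint8))
    for i in range(1,n):
        ins=cv2.erode((l==i).astype(np.uint8),np.ones((3,3)))
        w=np.clip(90-g.astype(float),0,60)*ins
        if w.sum()>500:
            ys,xs=np.nonzero(w); out.append((round((w[ys,xs]*xs).sum()/w.sum(),2),round((w[ys,xs]*ys).sum()/w.sum(),2),int((w>20).sum())))
    return out
E
python3 - <<'E'
from h import *
im=img("top"); sc=img("scene")
dt,ds=dots(im),dots(sc)
print(dt,ds)
for d in dt: print("top dot",d,back("top",d[:2],.114).round(4))
for d in ds: print("sc dot",d,back("scene",d[:2],.114).round(4))
for a in dt:
    for b in ds:
        x,r=tri(a[:2],b[:2])
        if r<.012: print(a,b,x.round(4),round(r,4))
mt,ms=ymask(im),ymask(sc)
print("top",np.round(fitbox({"top":mt},(.63,-.26),.044,.07,.114),4))
for n,I,w in(("top",im,(210,230,25,25)),("scene",sc,(195,188,30,30))):
    h=cv2.cvtColor(I,cv2.COLOR_BGR2HSV); m=cv2.inRange(h,(8,90,60),(28,255,255))/255.
    m2=np.zeros_like(m); m2[w[1]:w[1]+w[3],w[0]:w[0]+w[2]]=m[w[1]:w[1]+w[3],w[0]:w[0]+w[2]]
    print(n,m2.sum(),np.round(fitbox({n:m2},(.418,-.06),.018,.078,.108,r=14),4))
    g=cv2.inRange(h,(55,100,100),(85,255,255)); k,l,s,c=cv2.connectedComponentsWithStats(g)
    for i in range(1,k):
        if s[i,4]>15: print(" green",s[i],c[i].round(1),back(n,c[i],.037)[0].round(4))
    b=cv2.inRange(h,(105,150,80),(125,255,255)); k,l,s,c=cv2.connectedComponentsWithStats(b)
    i=l[202,156] if n=="scene" else l[245,143]
    cn=max(cv2.findContours((l==i).astype(np.uint8),0,1)[0],key=cv2.contourArea)
    q=cv2.approxPolyDP(cn,6,True)[:,0]; print("tray",s[i],q.tolist(),back(n,q,.025).round(3).tolist())
crop(im,195,220,60,45,12,"h0.png"); crop(sc,185,180,60,45,12,"h1.png")
E
```

```text
[(np.float64(234.0), np.float64(166.48), 58), (np.float64(295.26), np.float64(170.7), 57), (np.float64(290.55), np.float64(230.95), 60)] [(np.float64(298.3), np.float64(190.89), 18)]
top dot (np.float64(234.0), np.float64(166.48), 58) [[ 0.6342 -0.0796  0.114 ]]
top dot (np.float64(295.26), np.float64(170.7), 57) [[ 0.6352 -0.2615  0.114 ]]
top dot (np.float64(290.55), np.float64(230.95), 60) [[ 0.4542 -0.2612  0.114 ]]
sc dot (np.float64(298.3), np.float64(190.89), 18) [[ 0.6086 -0.2797  0.114 ]]
(np.float64(295.26), np.float64(170.7), 57) (np.float64(298.3), np.float64(190.89), 18) [ 0.6409 -0.2604  0.0936] 0.001
top [ 0.6353 -0.2615 -0.1584 37.7333]
top 54.0 [ 0.421  -0.059   0.5784 14.0353]
 green [386 231  12   6  47] [391.4 233.4] [ 0.4837 -0.567   0.037 ]
 green [336 235  14   7  69] [342.6 237.9] [ 0.4586 -0.4198  0.037 ]
 green [393 241   7   8  47] [395.9 244.3] [ 0.4516 -0.5815  0.037 ]
 green [342 245   9   9  64] [345.9 249. ] [ 0.4255 -0.4315  0.037 ]
 green [440 250  12   5  49] [445.6 251.8] [ 0.4404 -0.731   0.037 ]
 green [443 260   8   8  52] [446.6 263.4] [ 0.4058 -0.7339  0.037 ]
tray [  98  222   90   47 3228] [[105, 223], [98, 260], [182, 267], [186, 229]] [[0.45, 0.311, 0.025], [0.336, 0.312, 0.025], [0.335, 0.057, 0.025], [0.451, 0.06, 0.025]]
scene 35.0 [ 0.426  -0.0552 -0.7455 28.0392]
 green [302 248  15   9  83] [307.3 251.9] [ 0.441  -0.4262  0.037 ]
 green [355 264   8   8  51] [358.1 267.5] [ 0.4653 -0.5752  0.037 ]
 green [402 297   9   9  65] [406.2 301.4] [ 0.4185 -0.7301  0.037 ]
tray [ 120  183   72   40 1466] [[120, 194], [166, 222], [191, 204], [148, 183]] [[0.339, 0.307, 0.025], [0.315, 0.033, 0.025], [0.443, 0.052, 0.025], [0.454, 0.295, 0.025]]
```

View pics/h0.png

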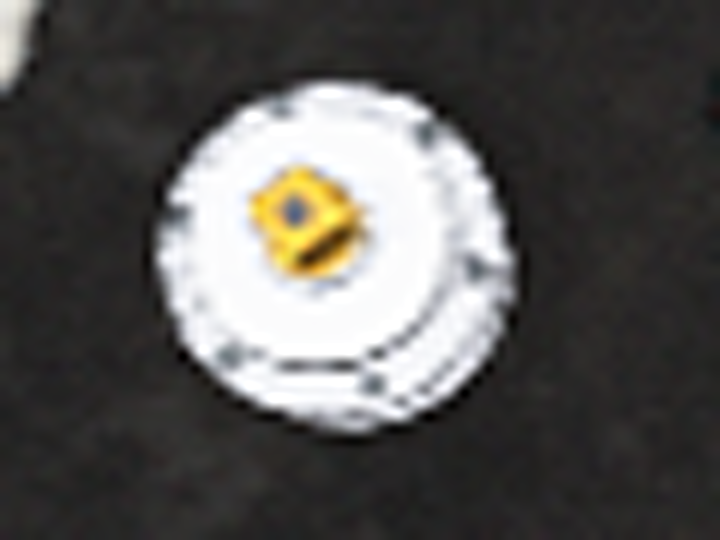

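View pics/h1.png

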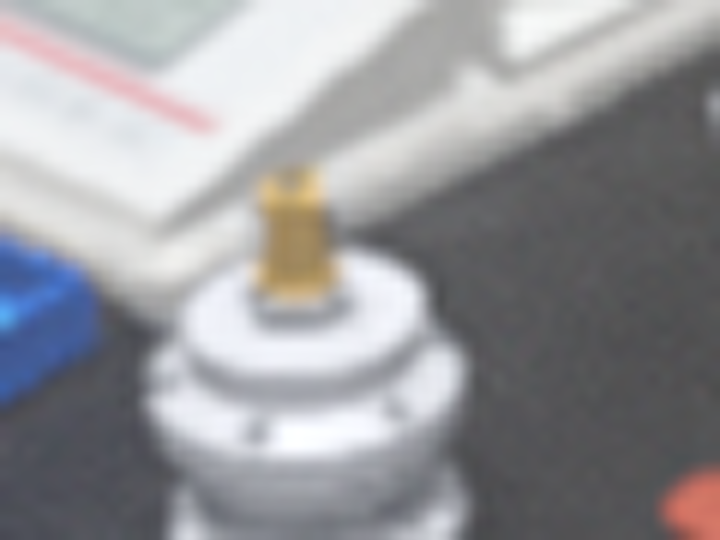

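```bash
cat >> h.py <<'E'
def go(*tg):
    """print relative turn (about tool z) and shift for world targets (x,y,z,yaw)"""
    s=st(); Rm=R.from_rotvec(s["tool_rot"]).as_matrix()
    y0=np.arctan2(Rm[1,0],Rm[0,0])
    for x,y,z,yaw in tg:
        T=R.from_euler("z",yaw).as_matrix()@np.diag([1,-1,-1]); rv=R.from_matrix(Rm.T@T).as_rotvec()
        print("->",(x,y,z,round(yaw,3)),"rv",rv.round(3),"rz %.3f"%(y0-yaw),"shift",(Rm.T@(np.array([x,y,z])-s["position"])).round(4))
E
python3 -c "
from h import *
go((.635,-.2615,.2,1.413),(.635,-.2615,.107,1.413))
print(back('top',(219.6,237.7),.108))"
```

```text
t1.20 p [ 0.2785 -0.5873  0.2366] yawx 0.443 zdir [-0. -0. -1.] F [ 0.19  0.53 -0.08] M [ 0.022 -0.014 -0.012] g1.000 q [ 1.14  0.32 -0.07  1.45  0.02  1.37 -0.06]
-> (0.635, -0.2615, 0.2, 1.413) rv [ 0.    0.   -0.97] rz -0.970 shift [ 0.4617 -0.1416  0.0366]
-> (0.635, -0.2615, 0.107, 1.413) rv [ 0.    0.   -0.97] rz -0.970 shift [ 0.4617 -0.1417  0.1296]
[[ 0.41992474 -0.06004964  0.108     ]]
```

What could be mistaken for what I want, by top-image pixel:
- **Covers:** yellow squares with a black dot at (234,166), (295,171) and (290,231). There are no other yellow caps.
- **Timer:** the white one with a green button at (346,249). The orange look-alikes at (393,240) and (444,259) are ruled out.
- **Plug:** brass, open, at (220,238).

The close crop c0 agrees. First reach is the cover at (295,171).

Call:
step_arm:
  plan:
    - [[0,0,-0.97],[0.4617,-0.1416,0.03],0]
    - [[0,0,-0.97],[0.4617,-0.1416,0.03],0]
    - [[0,0,-0.97],[0.4617,-0.1416,0.03],0]
    - [[0,0,-0.97],[0.4617,-0.1416,0.03],0]
    - [[0,0,-0.97],[0.4617,-0.1416,0.03],0]
    - [[0,0,-0.97],[0.4617,-0.1416,0.03],0]
    - [[0,0,-0.97],[0.4617,-0.1416,0.03],0]
    - [[0,0,-0.97],[0.4617,-0.1416,0.03],0]
    - [[0,0,-0.97],[0.4617,-0.1416,0.06],0]
    - [[0,0,-0.97],[0.4617,-0.1416,0.06],0]
  squeeze: 20

```text
time: 2.45
position: [0.6335, -0.2608, 0.1736]
tool_rot: [-2.385, -2.037, 0.005]
ft_force: [-1.0, 0.3, 0.9]
grip_width: 0.999
```

```bash
python3 -c "
from h import *
go((.635,-.2615,.107,1.413))
im=img('top','t1.png'); sc=img('scene','s1.png'); 
mt=ymask(im);print(dots(im))
ms=ymask(sc); print(np.round(fitbox({'scene':ms},(.635,-.2615),.044,.07,.114),4)); cv2.imwrite('pics/pair1.png',np.hstack([im[130:290,180:380],sc[140:300,180:380]]).repeat(2,0).repeat(2,1))"
```

```text
t2.45 p [ 0.6335 -0.2608  0.1736] yawx 1.414 zdir [-0.005  0.002 -1.   ] F [-0.95  0.31  0.88] M [-0.08  -0.043  0.067] g0.999 q [ 0.65  0.46 -0.4   1.42  0.18  1.3   0.07]
-> (0.635, -0.2615, 0.107, 1.413) rv [-0.006 -0.001  0.001] rz 0.001 shift [-0.0005  0.002   0.0666]
[(np.float64(234.22), np.float64(166.62), 58), (np.float64(290.54), np.float64(230.94), 60)]
[ 0.6397 -0.2625  0.2151 70.6275]
```

View pics/pair1.png

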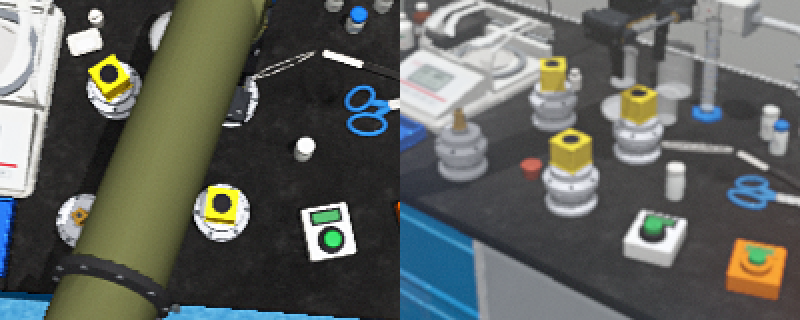

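```bash
python3 -c "
from h import *
s=st();p=s['position']
print(proj('scene',[p,p+[0,0,-.014],[.635,-.2615,.114]]),proj('top',[p,p+[0,0,.06]]))
sc=img('scene'); crop(sc,260,140,80,60,9,'c2.png')"
```

```text
t2.55 p [ 0.6345 -0.2628  0.1768] yawx 1.411 zdir [-0.001 -0.001 -1.   ] F [-0.58 -0.11 -0.09] M [-0.007 -0.103 -0.001] g0.999 q [ 0.65  0.46 -0.4   1.41  0.18  1.3   0.07]
[[299.0407684  169.12659536]
 [298.89803498 173.03332442]
 [298.18205308 186.17455244]] [[296.15039279 164.13324433]
 [296.65279378 156.9236809 ]]
```

View pics/c2.png

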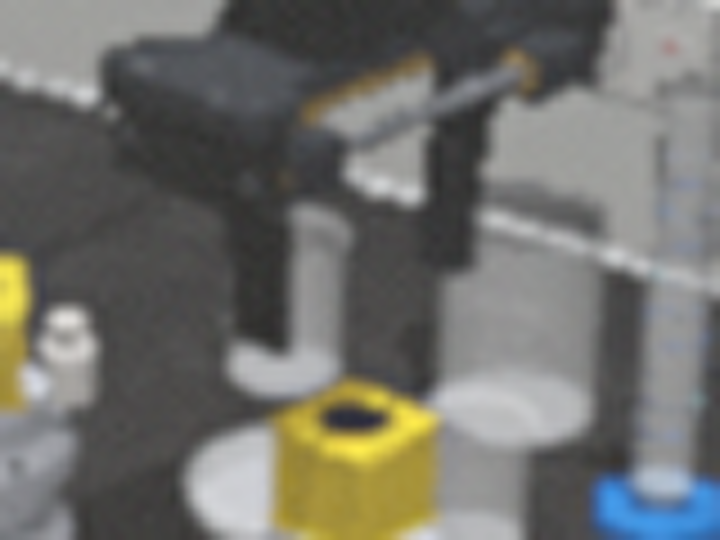

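The jaws straddle the cover, with finger tips at about (289,178) and (310,169) and the dot at (299,186). That matches the prediction within 1 px, so I'm descending.

Call:
step_arm:
  plan:
    - [[0,0,0],[0,0,0.035],0]
    - [[0,0,0],[0,0,0.0695],0]
    - [[0,0,0],[0,0,0.0695],0]
    - [[0,0,0],[0,0,0.0695],255]
    - [[0,0,0],[0,0,0.0695],255]
    - [[0,0,0],[0,0,0.0695],255]
    - [[0,0,0],[0,0,0.0695],255]
    - [[0,0,0],[0,0,0.0695],255]
    - [[0,0,0],[0,0,0.0695],255]
    - [[0,0,0],[0,0,0.0695],255]
  squeeze: 20

```text
time: 3.85
position: [0.6352, -0.2616, 0.1073]
tool_rot: [2.389, 2.039, 0.0]
ft_force: [0.0, 0.4, 0.8]
grip_width: 0.505
```

```bash
python3 -c "
from h import *
go((.635,-.2615,.25,1.413),(.5,-.0,.25,2.3),(.405,.265,.25,np.pi))
"
```

```text
t3.85 p [ 0.6352 -0.2616  0.1073] yawx 1.413 zdir [ 0.001 -0.    -1.   ] F [0.04 0.45 0.79] M [-0.085 -0.164 -0.066] g0.505 q [ 0.64  0.51 -0.39  1.49  0.2   1.18  0.06]
-> (0.635, -0.2615, 0.25, 1.413) rv [ 0.001  0.    -0.   ] rz -0.000 shift [ 1.000e-04 -2.000e-04 -1.427e-01]
-> (0.5, -0.0, 0.25, 2.3) rv [ 0.     0.    -0.887] rz -0.887 shift [ 0.2371 -0.1746 -0.1428]
-> (0.405, 0.265, 0.25, 3.142) rv [ 0.000e+00  1.000e-03 -1.729e+00] rz -1.729 shift [ 0.4838 -0.3101 -0.1429]
```

Call:
step_arm:
  plan:
    - [[0,0,0],[0,0,-0.03],255]
    - [[0,0,0],[0,0,-0.08],255]
    - [[0,0,0],[0,0,-0.143],255]
    - [[0,0,-0.18],[0.05,-0.03,-0.143],255]
    - [[0,0,-0.36],[0.1,-0.06,-0.143],255]
    - [[0,0,-0.54],[0.15,-0.09,-0.143],255]
    - [[0,0,-0.72],[0.2,-0.12,-0.143],255]
    - [[0,0,-0.9],[0.25,-0.15,-0.143],255]
    - [[0,0,-1.08],[0.3,-0.19,-0.143],255]
    - [[0,0,-1.26],[0.35,-0.22,-0.143],255]
  squeeze: 20

```text
time: 5.1
position: [0.4712, 0.1202, 0.2499]
tool_rot: [0.721, 3.058, -0.002]
ft_force: [0.3, 0.8, 0.6]
grip_width: 0.505
```

```bash
cat >> h.py <<'E'
def tray(n="top",im=None):
    if im is None: im=img(n)
    h=cv2.cvtColor(im,cv2.COLOR_BGR2HSV); b=cv2.inRange(h,(105,150,80),(125,255,255)); k,l,s,c=cv2.connectedComponentsWithStats(b)
    for i in range(1,k):
        if s[i,4]>800:
            cn=cv2.convexHull(np.argwhere(l==i)[:,::-1].astype(np.int32))
            q=cv2.approxPolyDP(cn,6,True)[:,0]; P=back(n,q,.025); print(n,"tray",s[i],P[:,:2].round(3).tolist(),"mean",P[:,:2].mean(0).round(3))
E
python3 -c "
from h import *
im=img('top','t2.png');tray('top',im); sc=img('scene','s2.png');tray('scene',sc)
go((.405,.265,.25,np.pi),(.405,.265,.06,np.pi))
"
```

```text
top tray [ 107  222   82   47 3025] [[0.445, 0.053], [0.331, 0.059], [0.335, 0.282], [0.454, 0.305]] mean [0.391 0.175]
scene tray [ 120  183   72   40 1522] [[0.443, 0.052], [0.313, 0.036], [0.339, 0.307], [0.456, 0.292]] mean [0.388 0.172]
t5.20 p [0.4695 0.1263 0.2505] yawx 2.687 zdir [ 0.     0.001 -1.   ] F [ 0.52  0.34 -0.7 ] M [ 0.087 -0.148 -0.037] g0.504 q [ 0.49 -0.01 -0.79  1.8  -0.01  1.35  0.82]
-> (0.405, 0.265, 0.25, 3.142) rv [ 0.001 -0.    -0.455] rz -0.455 shift [0.1189 0.0963 0.0006]
-> (0.405, 0.265, 0.06, 3.142) rv [ 0.001 -0.    -0.455] rz -0.455 shift [0.1189 0.0961 0.1906]
```

View pics/s2.png

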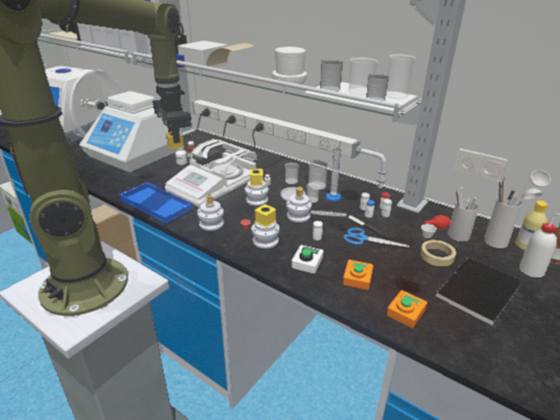

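Call:
step_arm:
  plan:
    - [[0,0,-0.15],[0.04,0.032,0],255]
    - [[0,0,-0.3],[0.08,0.064,0],255]
    - [[0,0,-0.455],[0.1189,0.0963,0.02],255]
    - [[0,0,-0.455],[0.1189,0.0963,0.06],255]
    - [[0,0,-0.455],[0.1189,0.0963,0.11],255]
    - [[0,0,-0.455],[0.1189,0.0963,0.16],255]
    - [[0,0,-0.455],[0.1189,0.0963,0.19],255]
    - [[0,0,-0.455],[0.1189,0.0963,0.19],255]
    - [[0,0,-0.455],[0.1189,0.0963,0.19],255]
    - [[0,0,-0.455],[0.1189,0.0963,0.19],255]
  squeeze: 20

```text
time: 6.45
position: [0.4115, 0.2588, 0.0616]
tool_rot: [0.022, 3.139, 0.001]
ft_force: [-0.6, -0.4, 0.0]
grip_width: 0.502
```

```bash
python3 -c "
from h import *
im=img('top','t3.png');tray('top',im); sc=img('scene','s3.png');tray('scene',sc)
go((.400,.265,.042,np.pi))
cv2.imwrite('pics/pair3.png',np.hstack([im[180:300,80:240],sc[120:240,80:240]]).repeat(2,0).repeat(2,1))
"
```

```text
top tray [  99  225   90   44 2477] [[0.445, 0.053], [0.331, 0.059], [0.336, 0.309], [0.388, 0.309], [0.452, 0.205]] mean [0.391 0.187]
scene tray [ 120  186   72   37 1288] [[0.443, 0.052], [0.313, 0.036], [0.339, 0.307], [0.454, 0.255]] mean [0.387 0.163]
t6.55 p [0.4112 0.2586 0.0613] yawx 3.127 zdir [ 0.002  0.    -1.   ] F [ 0.07 -0.76  0.1 ] M [ 0.066 -0.136  0.035] g0.508 q [ 0.24  0.25 -0.93  2.02  0.24  0.98  0.74]
-> (0.4, 0.265, 0.042, 3.142) rv [ 0.     0.002 -0.014] rz -0.014 shift [0.0114 0.0063 0.0192]
```

View pics/pair3.png

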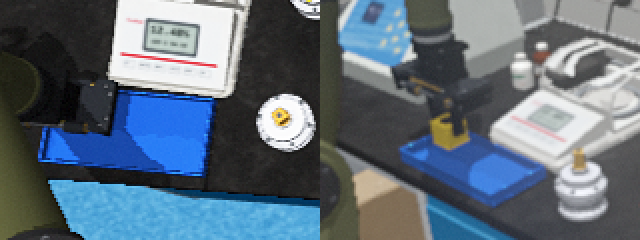

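Call:
step_arm:
  plan:
    - [[0,0,-0.014],[0.0114,0.0063,0.01],255]
    - [[0,0,-0.014],[0.0114,0.0063,0.0192],255]
    - [[0,0,-0.014],[0.0114,0.0063,0.0192],255]
    - [[0,0,-0.014],[0.0114,0.0063,0.0192],90]
    - [[0,0,-0.014],[0.0114,0.0063,0.0192],90]
    - [[0,0,-0.014],[0.0114,0.0063,0.0192],90]
    - [[0,0,-0.014],[0.0114,0.0063,-0.01],90]
    - [[0,0,-0.014],[0.0114,0.0063,-0.07],90]
    - [[0,0,-0.014],[0.0114,0.0063,-0.13],0]
    - [[0,0,-0.014],[0.0114,0.0063,-0.18],0]

```text
time: 7.8
position: [0.399, 0.265, 0.2424]
tool_rot: [-0.0, 3.14, -0.0]
ft_force: [1.9, 0.0, 0.1]
grip_width: 0.795
```

```bash
python3 -c "
from h import *
im=img('top','t4.png'); sc=img('scene','s4.png');tray('scene',sc)
go((.635,-.0792,.24,.683+np.pi/2),(.635,-.0792,.107,.683+np.pi/2))
cv2.imwrite('pics/pair4.png',np.hstack([im[130:290,80:310],sc[120:280,80:310]]).repeat(2,0)[:,:].repeat(1,1))
crop(sc,110,150,120,90,6,'c4.png')
for a in (.683,): print(a)
"
```

```text
scene tray [ 121  184   71   39 1193] [[0.438, 0.047], [0.313, 0.036], [0.341, 0.304], [0.453, 0.282]] mean [0.386 0.167]
t7.90 p [0.4016 0.2667 0.2454] yawx 3.142 zdir [ 0.01   0.002 -1.   ] F [-0.2   0.76 -0.01] M [ 0.086 -0.184  0.026] g0.877 q [ 0.38 -0.03 -0.99  1.82 -0.02  1.33  0.97]
-> (0.635, -0.0792, 0.24, 2.254) rv [0.007 0.008 0.888] rz 0.888 shift [-0.2334 -0.3459  0.0069]
-> (0.635, -0.0792, 0.107, 2.254) rv [0.007 0.008 0.888] rz 0.888 shift [-0.2321 -0.3462  0.1399]
0.683
```

View pics/c4.png

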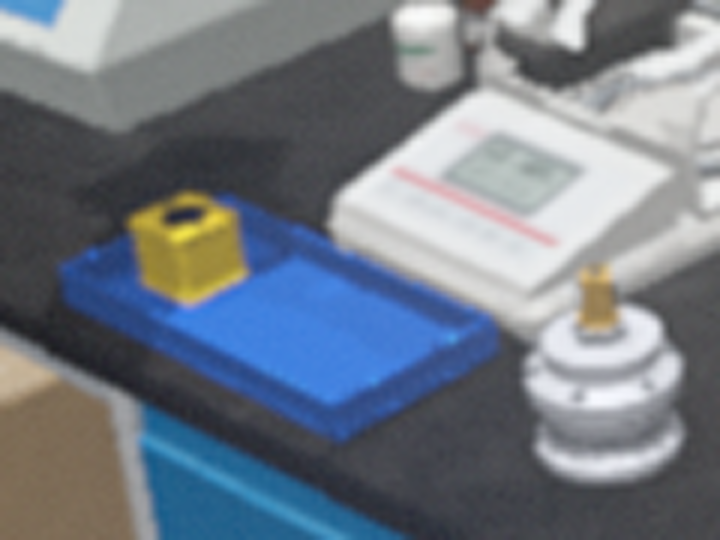

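```bash
python3 -c "
from h import *
im=cv2.imread('pics/top0.png'); sc=cv2.imread('pics/scene0.png')
cv2.imwrite('pics/bal.png',np.hstack([im[110:235,125:250],sc[125:210,155:280].repeat(1,0)[:125] if 0 else cv2.resize(sc[110:235,155:280],(125,125))]).repeat(3,0).repeat(3,1))
"
```

```text
(no output)
```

View pics/bal.png

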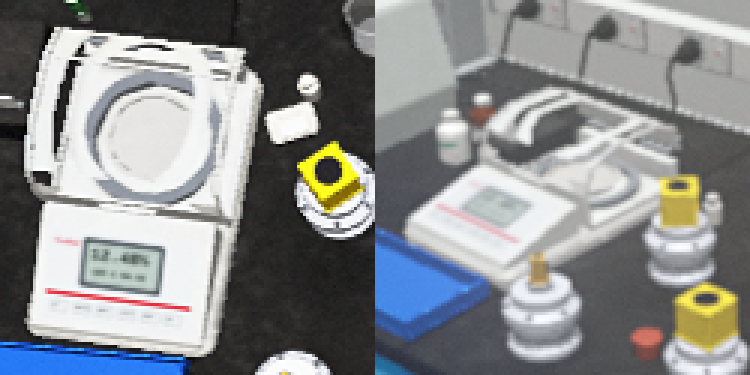

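```bash
python3 -c "
from h import *
print(tri((206,126.7),(256.7,153)),tri((196,181),(195+0,156)) )
print(back('top',[(206,127),(212,140),(204,180),(207,175)],.1),back('top',[(206,127),(212,140),(204,180),(207,175)],.0))"
```

```text
(array([0.7553446 , 0.01491478, 0.11579734]), np.float64(0.00291882095435414)) (array([0.5272639 , 0.03695512, 0.18638784]), np.float64(0.03286854735907385))
[[ 7.58184091e-01  2.12797511e-02  1.00000000e-01]
 [ 7.17487352e-01 -1.96432865e-03  1.00000000e-01]
 [ 5.89751209e-01  7.00120036e-03  1.00000000e-01]
 [ 6.05876184e-01 -4.11933542e-05  1.00000000e-01]] [[0.79999138 0.04444915 0.        ]
 [0.7560039  0.01932555 0.        ]
 [0.61793898 0.02901603 0.        ]
 [0.63536782 0.02140419 0.        ]]
```

Call:
step_arm:
  plan:
    - [[0,0,0.1],[-0.026,-0.038,0],0]
    - [[0,0,0.2],[-0.058,-0.086,0],0]
    - [[0,0,0.35],[-0.09,-0.135,0],0]
    - [[0,0,0.5],[-0.122,-0.18,0],0]
    - [[0,0,0.65],[-0.154,-0.23,0],0]
    - [[0,0,0.8],[-0.186,-0.275,0],0]
    - [[0,0,0.888],[-0.215,-0.32,0.01],0]
    - [[0,0,0.888],[-0.233,-0.346,0.03],0]
    - [[0,0,0.888],[-0.233,-0.346,0.06],0]
    - [[0,0,0.888],[-0.233,-0.346,0.07],0]

```text
time: 9.15
position: [0.6304, -0.0812, 0.1667]
tool_rot: [-1.347, -2.832, 0.002]
ft_force: [0.3, 1.1, 0.8]
grip_width: 1.001
```

```bash
python3 -c "
from h import *
sc=img('scene'); crop(sc,215,130,80,60,9,'c5.png'); st()
go((.635,-.0792,.107,.683+np.pi/2))
print(proj('scene',[[.635,-.0792,.114]]), dots(sc))
"
```

```text
t9.20 p [ 0.6303 -0.0807  0.1667] yawx 2.254 zdir [-0.005  0.001 -1.   ] F [-0.86  0.27 -0.28] M [ 0.059 -0.04   0.041] g1.000 q [ 0.58  0.4  -0.64  1.56  0.25  1.27  0.59]
t9.20 p [ 0.6303 -0.0807  0.1667] yawx 2.254 zdir [-0.005  0.001 -1.   ] F [-0.86  0.27 -0.28] M [ 0.059 -0.04   0.041] g1.000 q [ 0.58  0.4  -0.64  1.56  0.25  1.27  0.59]
-> (0.635, -0.0792, 0.107, 2.254) rv [-0.003 -0.004  0.001] rz 0.001 shift [-0.002   0.0048  0.0597]
[[255.06133343 171.32868846]] []
```

View pics/c5.png

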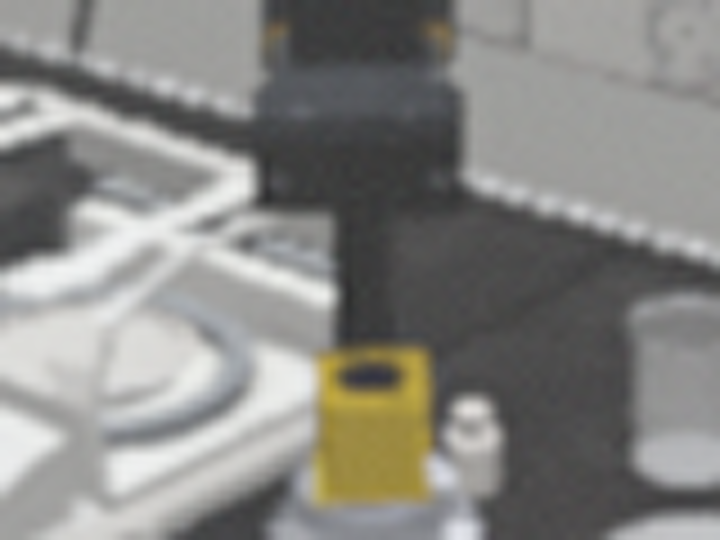

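Call:
step_arm:
  plan:
    - [[0,0,0],[-0.002,0.0048,0.02],0]
    - [[0,0,0],[-0.002,0.0048,0.0597],0]
    - [[0,0,0],[-0.002,0.0048,0.0597],0]
    - [[0,0,0],[-0.002,0.0048,0.0597],255]
    - [[0,0,0],[-0.002,0.0048,0.0597],255]
    - [[0,0,0],[-0.002,0.0048,0.0597],255]
    - [[0,0,0],[-0.002,0.0048,0.0597],255]
    - [[0,0,0],[-0.002,0.0048,0.0597],255]
    - [[0,0,0],[-0.002,0.0048,0.0597],255]
    - [[0,0,0],[-0.002,0.0048,0.0597],255]
  squeeze: 20

```text
time: 10.45
position: [0.637, -0.0798, 0.1105]
tool_rot: [1.349, 2.837, -0.0]
ft_force: [-0.2, -0.3, 2.7]
grip_width: 0.503
```

```bash
python3 -c "
from h import *
go((.635,-.0792,.25,.683+np.pi/2),(.40,.185,.25,np.pi))
"
```

```text
t10.45 p [ 0.637  -0.0798  0.1105] yawx 2.254 zdir [ 0. -0. -1.] F [-0.21 -0.33  2.65] M [-0.03   0.083 -0.03 ] g0.503 q [ 0.56  0.46 -0.62  1.6   0.29  1.17  0.56]
-> (0.635, -0.0792, 0.25, 2.254) rv [-0.  0. -0.] rz -0.000 shift [ 0.0017 -0.0012 -0.1395]
-> (0.4, 0.185, 0.25, 3.142) rv [-0.     0.    -0.888] rz -0.888 shift [ 0.355  -0.0168 -0.1395]
```

Call:
step_arm:
  plan:
    - [[0,0,0],[0,0,-0.03],255]
    - [[0,0,0],[0,0,-0.08],255]
    - [[0,0,0],[0,0,-0.14],255]
    - [[0,0,-0.1],[0.04,-0.002,-0.14],255]
    - [[0,0,-0.25],[0.09,-0.004,-0.14],255]
    - [[0,0,-0.4],[0.14,-0.007,-0.14],255]
    - [[0,0,-0.55],[0.19,-0.01,-0.14],255]
    - [[0,0,-0.7],[0.245,-0.012,-0.14],255]
    - [[0,0,-0.85],[0.3,-0.014,-0.14],255]
    - [[0,0,-0.888],[0.355,-0.017,-0.14],255]

```text
time: 11.7
position: [0.3984, 0.1864, 0.2502]
tool_rot: [-0.004, 3.141, -0.001]
ft_force: [-0.4, 0.4, -0.3]
grip_width: 0.504
```

```bash
python3 -c "
from h import *
sc=img('scene','s6.png');tray('scene',sc);tray('top')
go((.40,.185,.25,np.pi),(.40,.185,.046,np.pi))
"
```

```text
scene tray [ 120  183   72   40 1191] [[0.438, 0.047], [0.313, 0.036], [0.339, 0.307], [0.456, 0.292]] mean [0.387 0.171]
top tray [  98  225   90   44 2415] [[0.448, 0.056], [0.331, 0.059], [0.336, 0.312], [0.391, 0.31], [0.452, 0.209]] mean [0.392 0.189]
t11.80 p [0.396  0.1901 0.2504] yawx -3.132 zdir [ 0.001 -0.002 -1.   ] F [ 0.3   0.02 -0.39] M [ 0.052 -0.201  0.006] g0.501 q [ 0.55 -0.18 -0.93  1.89 -0.15  1.36  1.23]
-> (0.4, 0.185, 0.25, 3.142) rv [-0.002  0.001  0.01 ] rz -6.273 shift [-0.004  -0.0052  0.0004]
-> (0.4, 0.185, 0.046, 3.142) rv [-0.002  0.001  0.01 ] rz -6.273 shift [-0.0038 -0.0048  0.2044]
```

View pics/s6.png

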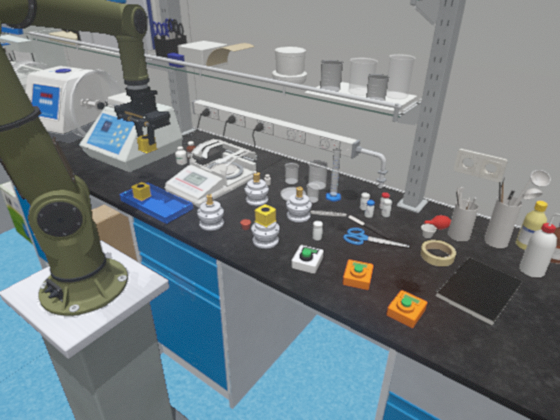

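Call:
step_arm:
  plan:
    - [[0,0,0.01],[-0.004,-0.005,0.05],255]
    - [[0,0,0.01],[-0.004,-0.005,0.1],255]
    - [[0,0,0.01],[-0.004,-0.005,0.15],255]
    - [[0,0,0.01],[-0.004,-0.005,0.19],255]
    - [[0,0,0.01],[-0.004,-0.005,0.203],255]
    - [[0,0,0.01],[-0.004,-0.005,0.203],255]
    - [[0,0,0.01],[-0.004,-0.005,0.203],255]
    - [[0,0,0.01],[-0.004,-0.005,0.203],90]
    - [[0,0,0.01],[-0.004,-0.005,0.203],90]
    - [[0,0,0.01],[-0.004,-0.005,0.203],90]

```text
time: 13.05
position: [0.4041, 0.1798, 0.0477]
tool_rot: [0.016, 3.141, -0.001]
ft_force: [0.6, 0.3, 0.5]
grip_width: 0.636
```

```bash
python3 -c "
from h import *
go((.40,.185,.22,np.pi),(.4538,-.2612,.22,-.07+np.pi/2))
sc=img('scene'); crop(sc,110,150,120,90,6,'c6.png')
"
```

```text
t13.05 p [0.4041 0.1798 0.0477] yawx 3.132 zdir [ 0.001 -0.    -1.   ] F [0.63 0.28 0.47] M [ 0.099 -0.141  0.019] g0.636 q [ 0.49  0.18 -1.01  2.12  0.19  0.93  0.93]
-> (0.4, 0.185, 0.22, 3.142) rv [-0.     0.001 -0.01 ] rz -0.010 shift [ 0.004   0.0051 -0.1723]
-> (0.4538, -0.2612, 0.22, 1.501) rv [0.000e+00 1.000e-03 1.631e+00] rz 1.631 shift [-0.0543 -0.4406 -0.1721]
```

View pics/c6.png

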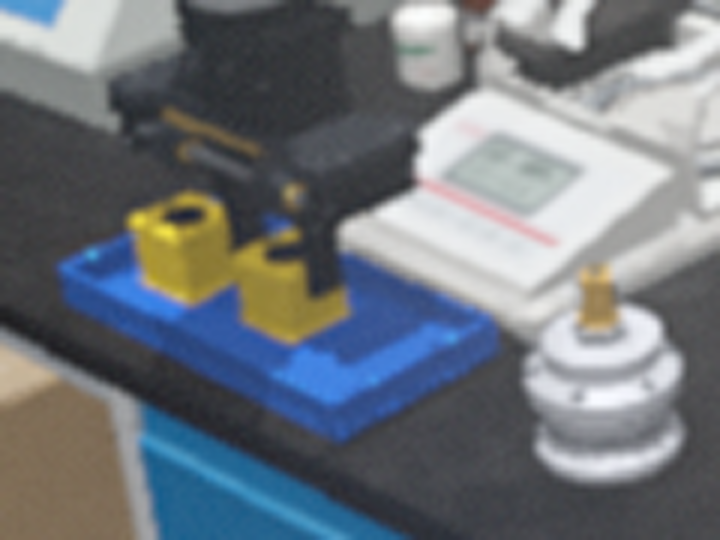

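Call:
step_arm:
  plan:
    - [[0,0,0],[0,0,-0.04],90]
    - [[0,0,0],[0,0,-0.1],90]
    - [[0,0,0.1],[0,0,-0.16],0]
    - [[0,0,0.28],[-0.006,-0.06,-0.172],0]
    - [[0,0,0.46],[-0.014,-0.12,-0.172],0]
    - [[0,0,0.64],[-0.022,-0.18,-0.172],0]
    - [[0,0,0.82],[-0.03,-0.24,-0.172],0]
    - [[0,0,1.0],[-0.037,-0.3,-0.172],0]
    - [[0,0,1.18],[-0.044,-0.36,-0.172],0]
    - [[0,0,1.36],[-0.05,-0.42,-0.172],0]

```text
time: 14.35
position: [0.4497, -0.2425, 0.2194]
tool_rot: [1.994, 2.427, -0.0]
ft_force: [1.3, 0.0, 0.2]
grip_width: 1.004
```

```bash
python3 -c "
from h import *
go((.4538,-.2612,.18,-.07+np.pi/2),(.4538,-.2612,.107,-.07+np.pi/2))
"
```

```text
t14.35 p [ 0.4497 -0.2425  0.2194] yawx 1.766 zdir [ 0. -0. -1.] F [1.28 0.01 0.21] M [ 0.012 -0.172  0.031] g1.004 q [ 1.06  0.07 -0.64  1.8   0.04  1.29  0.61]
-> (0.4538, -0.2612, 0.18, 1.501) rv [0.    0.    0.265] rz 0.265 shift [-0.0191  0.0004  0.0395]
-> (0.4538, -0.2612, 0.107, 1.501) rv [0.    0.    0.265] rz 0.265 shift [-0.0191  0.0004  0.1125]
```

Call:
step_arm:
  plan:
    - [[0,0,0.13],[-0.019,0.0,0.02],0]
    - [[0,0,0.265],[-0.019,0.0,0.035],0]
    - [[0,0,0.265],[-0.019,0.0,0.035],0]
    - [[0,0,0.265],[-0.019,0.0,0.04],0]
    - [[0,0,0.265],[-0.019,0.0,0.045],0]
    - [[0,0,0.265],[-0.019,0.0,0.045],0]
    - [[0,0,0.265],[-0.019,0.0,0.045],0]
    - [[0,0,0.265],[-0.019,0.0,0.045],0]
    - [[0,0,0.265],[-0.019,0.0,0.045],0]
    - [[0,0,0.265],[-0.019,0.0,0.045],0]

```text
time: 15.6
position: [0.4534, -0.2592, 0.1744]
tool_rot: [2.291, 2.149, -0.0]
ft_force: [-0.5, -0.4, 0.9]
grip_width: 0.996
```

```bash
python3 -c "
from h import *
go((.4538,-.2612,.107,-.07+np.pi/2))
"
```

```text
t15.60 p [ 0.4534 -0.2592  0.1744] yawx 1.507 zdir [ 0. -0. -1.] F [-0.52 -0.39  0.94] M [-0.028 -0.095  0.008] g0.996 q [ 1.04  0.13 -0.62  1.83  0.08  1.21  0.34]
-> (0.4538, -0.2612, 0.107, 1.501) rv [0.    0.    0.006] rz 0.006 shift [-0.002   0.0005  0.0674]
```

Call:
step_arm:
  plan:
    - [[0,0,0],[-0.001,0.0005,0.02],0]
    - [[0,0,0],[-0.001,0.0005,0.067],0]
    - [[0,0,0],[-0.001,0.0005,0.067],0]
    - [[0,0,0],[-0.001,0.0005,0.067],255]
    - [[0,0,0],[-0.001,0.0005,0.067],255]
    - [[0,0,0],[-0.001,0.0005,0.067],255]
    - [[0,0,0],[-0.001,0.0005,0.067],255]
    - [[0,0,0],[-0.001,0.0005,0.067],255]
    - [[0,0,0],[-0.001,0.0005,0.067],255]
    - [[0,0,0],[-0.001,0.0005,0.067],255]
  squeeze: 20

```text
time: 16.85
position: [0.454, -0.2603, 0.1076]
tool_rot: [2.291, 2.149, -0.0]
ft_force: [-0.7, -0.3, 1.6]
grip_width: 0.504
```

```bash
python3 -c "
from h import *
go((.4538,-.2612,.25,-.07+np.pi/2),(.405,.115,.25,np.pi))
sc=img('scene');tray('scene',sc)
"
```

```text
t16.85 p [ 0.454  -0.2603  0.1076] yawx 1.507 zdir [ 0. -0. -1.] F [-0.66 -0.34  1.56] M [-0.016 -0.023 -0.013] g0.504 q [ 1.03  0.21 -0.61  1.9   0.13  1.08  0.3 ]
-> (0.4538, -0.2612, 0.25, 1.501) rv [0.    0.    0.006] rz 0.006 shift [-1.000e-03 -1.000e-04 -1.424e-01]
-> (0.405, 0.115, 0.25, 3.142) rv [-0.     0.    -1.635] rz -1.635 shift [ 0.3713 -0.0729 -0.1425]
scene tray [120 190  72  33 892] [[0.443, 0.052], [0.315, 0.033], [0.339, 0.307], [0.449, 0.173]] mean [0.387 0.141]
```

Call:
step_arm:
  plan:
    - [[0,0,0],[0,0,-0.03],255]
    - [[0,0,0],[0,0,-0.085],255]
    - [[0,0,-0.1],[0,0,-0.142],255]
    - [[0,0,-0.28],[0.05,-0.01,-0.142],255]
    - [[0,0,-0.46],[0.1,-0.02,-0.142],255]
    - [[0,0,-0.64],[0.155,-0.03,-0.142],255]
    - [[0,0,-0.82],[0.21,-0.042,-0.142],255]
    - [[0,0,-1.0],[0.265,-0.053,-0.142],255]
    - [[0,0,-1.18],[0.32,-0.063,-0.142],255]
    - [[0,0,-1.36],[0.371,-0.073,-0.142],255]

```text
time: 18.15
position: [0.404, 0.1166, 0.2492]
tool_rot: [0.42, 3.113, -0.002]
ft_force: [1.6, -0.1, -0.6]
grip_width: 0.506
```

```bash
python3 -c "
from h import *
sc=img('scene','s7.png');tray('scene',sc)
go((.405,.115,.25,np.pi),(.405,.115,.043,np.pi))
"
```

```text
scene tray [120 190  72  33 851] [[0.438, 0.047], [0.313, 0.036], [0.339, 0.307]] mean [0.363 0.13 ]
t18.20 p [0.4027 0.1243 0.2495] yawx 2.888 zdir [ 0.     0.002 -1.   ] F [-1.45  6.71 -0.78] M [ 0.526 -0.006 -0.044] g0.498 q [ 0.71 -0.25 -0.9   1.93 -0.2   1.37  1.17]
-> (0.405, 0.115, 0.25, 3.142) rv [ 0.002  0.    -0.254] rz -0.254 shift [-0.0046 -0.0084 -0.0005]
-> (0.405, 0.115, 0.043, 3.142) rv [ 0.002  0.    -0.254] rz -0.254 shift [-0.0046 -0.0089  0.2065]
```

Call:
step_arm:
  plan:
    - [[0,0,-0.12],[-0.004,-0.01,0],255]
    - [[0,0,-0.254],[-0.005,-0.014,0.02],255]
    - [[0,0,-0.254],[-0.005,-0.014,0.05],255]
    - [[0,0,-0.254],[-0.005,-0.014,0.09],255]
    - [[0,0,-0.254],[-0.005,-0.014,0.13],255]
    - [[0,0,-0.254],[-0.005,-0.014,0.16],255]
    - [[0,0,-0.254],[-0.005,-0.014,0.175],255]
    - [[0,0,-0.254],[-0.005,-0.014,0.175],255]
    - [[0,0,-0.254],[-0.005,-0.014,0.175],255]
    - [[0,0,-0.254],[-0.005,-0.014,0.175],255]

```text
time: 19.45
position: [0.4067, 0.0999, 0.0753]
tool_rot: [0.033, 3.139, -0.001]
ft_force: [0.4, 0.3, 0.1]
grip_width: 0.504
```

```bash
python3 -c "
from h import *
sc=img('scene');tray('scene',sc); crop(sc,110,150,120,90,6,'c7.png')
go((.405,.107,.043,np.pi))
"
```

```text
t19.50 p [0.4066 0.0999 0.0752] yawx 3.121 zdir [ 0.002 -0.001 -1.   ] F [ 0.61 -0.88 -1.26] M [ 0.094 -0.125 -0.034] g0.506 q [ 0.67  0.02 -0.96  2.15  0.02  0.98  1.24]
-> (0.405, 0.107, 0.043, 3.142) rv [-0.001  0.002 -0.021] rz -0.021 shift [0.0018 0.0071 0.0322]
```

View pics/c7.png

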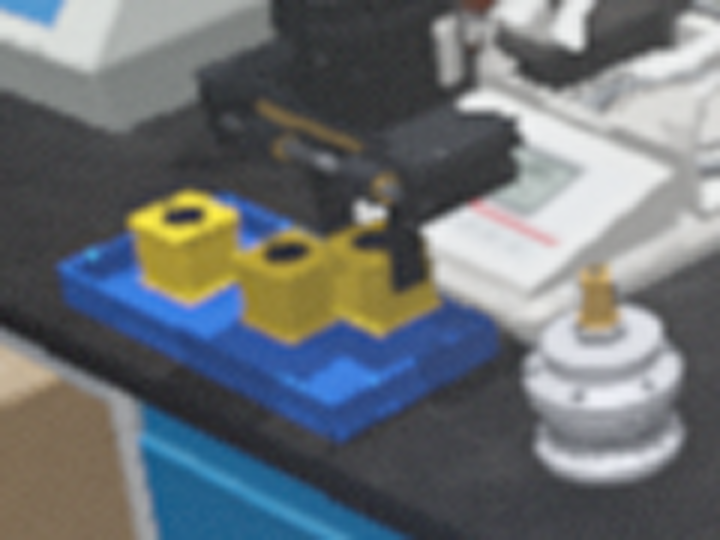

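Call:
step_arm:
  plan:
    - [[0,0,-0.02],[0.001,0.005,0.01],255]
    - [[0,0,-0.02],[0.001,0.005,0.032],255]
    - [[0,0,-0.02],[0.001,0.005,0.032],255]
    - [[0,0,-0.02],[0.001,0.005,0.032],90]
    - [[0,0,-0.02],[0.001,0.005,0.032],90]
    - [[0,0,-0.02],[0.001,0.005,0.032],90]
    - [[0,0,-0.02],[0.001,0.005,0.01],90]
    - [[0,0,-0.02],[0.001,0.005,-0.05],90]
    - [[0,0,-0.02],[0.001,0.005,-0.1],90]
    - [[0,0,-0.02],[0.001,0.005,-0.125],0]

```text
time: 20.75
position: [0.4061, 0.1051, 0.2024]
tool_rot: [0.001, 3.137, -0.003]
ft_force: [1.1, -1.2, 0.4]
grip_width: 0.695
```

```bash
python3 -c "
from h import *
st()
sc=img('scene');tray('scene',sc); crop(sc,110,150,120,90,6,'c8.png')
im=img('top'); crop(im,80,130,230,150,3,'t8.png')
"
```

```text
t20.75 p [0.4061 0.1051 0.2024] yawx 3.141 zdir [ 0.005 -0.002 -1.   ] F [ 1.06 -1.16  0.39] M [ 0.061 -0.123 -0.043] g0.695 q [ 0.73 -0.21 -0.92  2.   -0.17  1.27  1.44]
```

View pics/c8.png

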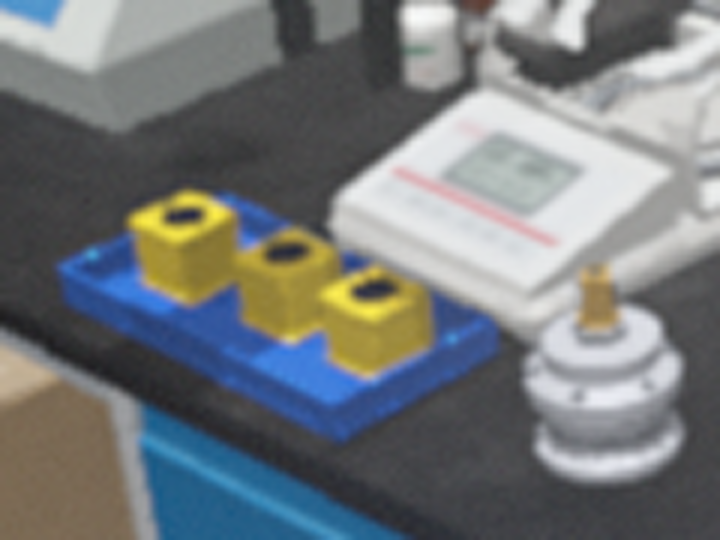

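View pics/t8.png

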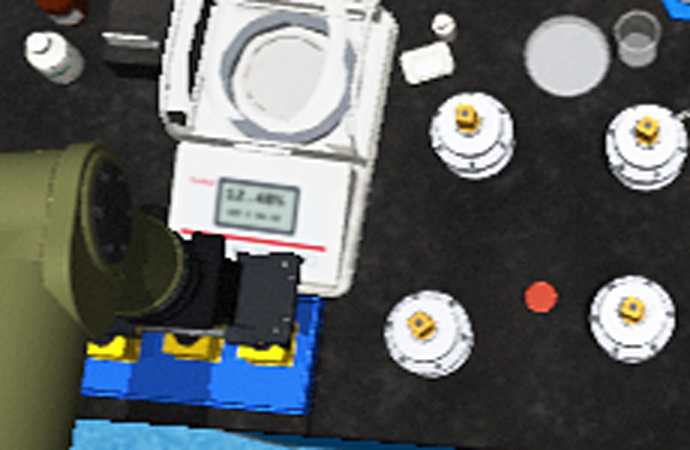

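All three covers are standing in the tray. Next I'll measure the four plugs.

```bash
cat >> h.py <<'E'
def heads(im,sc,guess,cams=("top",)):
    out=[]
    for g in guess:
        ms={}
        for n in cams:
            I={"top":im,"scene":sc}[n]
            h=cv2.cvtColor(I,cv2.COLOR_BGR2HSV).astype(float)
            # soft mask: saturation toward brass
            m=np.clip((h[...,1]-60)/90,0,1)*((h[...,0]>8)&(h[...,0]<32))
            u=proj(n,[[g[0],g[1],.094]])[0]; w=np.zeros_like(m); a,b=int(u[0]),int(u[1]); w[b-11:b+12,a-9:a+10]=1
            m=m*w
            if n=="top": # fill drill dot
                m=np.maximum(m,cv2.morphologyEx((m>.4).astype(np.uint8),cv2.MORPH_CLOSE,np.ones((3,3))))
            ms[n]=m
        out.append((np.round(fitbox(ms,g,.018,.080,.108,yaws=np.arange(-.75,.8,.15),r=14),4)).tolist())
    return out
G=[(.42,-.06),(.454,-.261),(.635,-.079),(.635,-.2615)]
E
python3 -c "
from h import *
im=img('top'); sc=img('scene')
for c in (('top',),('scene',),('top','scene')): print(c,*heads(im,sc,G,c),sep='\n ')
t=[]
for g in G:
    u=proj('top',[[g[0],g[1],.09]])[0].astype(int); v=proj('scene',[[g[0],g[1],.09]])[0].astype(int)
    t.append(np.vstack([cv2.resize(I[q[1]-14:q[1]+15,q[0]-14:q[0]+15],(200,200),interpolation=cv2.INTER_CUBIC) for I,q in((im,u),(sc,v))]))
cv2.imwrite('pics/heads.png',np.hstack(t))
"
```

```text
('top',)
 [0.4209, -0.059, 0.6088, 9.6784]
 [0.4508, -0.2608, -0.5108, 7.3294]
 [0.633, -0.0806, 0.1252, 7.6216]
 [0.6341, -0.262, 0.075, 7.9052]
('scene',)
 [0.4244, -0.0601, -0.7502, 36.002]
 [0.4556, -0.2616, 0.6669, 28.5294]
 [0.637, -0.083, 0.6938, 21.6647]
 [0.6393, -0.2636, 0.5647, 22.8725]
('top', 'scene')
 [0.4216, -0.0591, -0.7422, 48.0464]
 [0.4525, -0.2612, 0.6775, 45.5895]
 [0.6343, -0.0813, 0.6931, 38.7987]
 [0.6343, -0.2629, 0.5748, 42.5673]
```

View pics/heads.png

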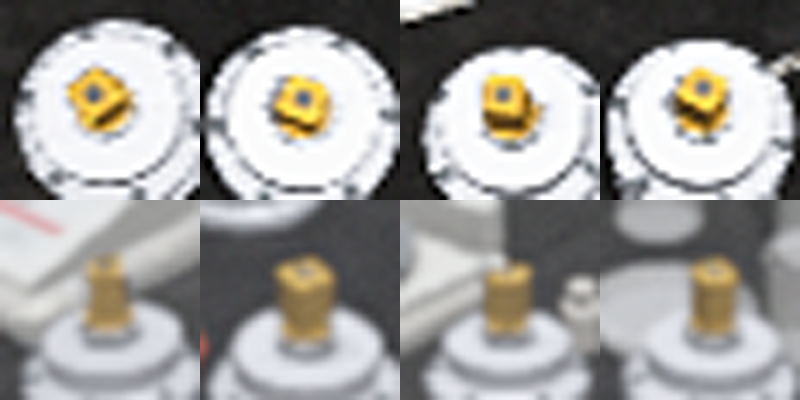

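```bash
cat >> h.py <<'E'
def topface(im,g,thr=None):
    """fit 18 mm square at z=.108 using brightness contrast inside brass"""
    u=proj("top",[[g[0],g[1],.108]])[0].round().astype(int); r=9
    I=im[u[1]-r:u[1]+r+1,u[0]-r:u[0]+r+1].astype(float)
    b,gg,rr=I[...,0],I[...,1],I[...,2]
    br=np.clip((rr-b-40)/80,0,1)            # brass-ness
    br=np.maximum(br,cv2.morphologyEx((br>.4).astype(np.uint8),cv2.MORPH_CLOSE,np.ones((3,3))))
    val=np.clip((rr-120)/90,0,1)
    k=cv2.morphologyEx((val*br).astype(np.float32),cv2.MORPH_CLOSE,np.ones((3,3)))
    def cost(v):
        P=boxpts(g[0]+v[0]*.01,g[1]+v[1]*.01,v[2],.018,.1079,.108)
        return np.abs(sil("top",P,(u[0]-r,u[1]-r,2*r+1,2*r+1))-k).sum()
    res=[]
    for y in np.arange(-.75,.8,.15):
        o=minimize(cost,[0,0,y],method="Nelder-Mead",options=dict(initial_simplex=[[0,0,y],[.3,0,y],[0,.3,y],[0,0,y+.15]],xatol=.01,fatol=.02))
        res.append((round(o.fun,2),round(g[0]+o.x[0]*.01,4),round(g[1]+o.x[1]*.01,4),round((o.x[2]+np.pi/4)%(np.pi/2)-np.pi/4,3)))
    return sorted(res)[:2],k
E
python3 -c "
from h import *
im=img('top')
ts=[]
for g in G:
    r,k=topface(im,g); print(g,r)
    u=proj('top',[[g[0],g[1],.108]])[0].round().astype(int)
    t=cv2.resize(im[u[1]-9:u[1]+10,u[0]-9:u[0]+10],(190,190),interpolation=cv2.INTER_NEAREST)
    P=boxpts(r[0][1],r[0][2],r[0][3],.018,.1079,.108)[4:]
    t2=t.copy()
    q=((proj('top',P)+.5-(u-9))*10).round().astype(np.int32); cv2.polylines(t2,[q],True,(255,0,0),1)
    ts.append(np.vstack([t,t2]))
cv2.imwrite('pics/tf.png',np.hstack(ts))
"
```

```text
(0.42, -0.06) [(np.float64(17.36), np.float64(0.4179), np.float64(-0.0613), np.float64(0.375)), (np.float64(17.44), np.float64(0.4183), np.float64(-0.061), np.float64(0.444))]
(0.454, -0.261) [(np.float64(14.76), np.float64(0.4495), np.float64(-0.2615), np.float64(0.054)), (np.float64(14.93), np.float64(0.4495), np.float64(-0.2616), np.float64(0.054))]
(0.635, -0.079) [(np.float64(21.78), np.float64(0.6324), np.float64(-0.0814), np.float64(0.26)), (np.float64(21.79), np.float64(0.6328), np.float64(-0.0806), np.float64(0.161))]
(0.635, -0.2615) [(np.float64(17.29), np.float64(0.6313), np.float64(-0.2626), np.float64(0.1)), (np.float64(17.3), np.float64(0.6305), np.float64(-0.2626), np.float64(0.091))]
```

View pics/tf.png

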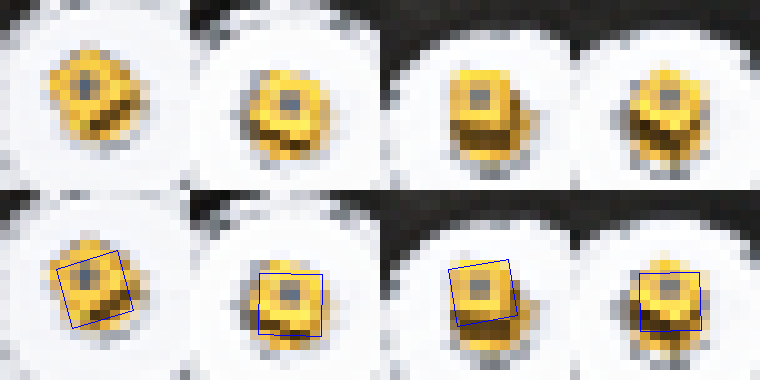

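```bash
python3 -c "
from h import *
for g,o in zip(G,[(-.9,-.9),(.5,.7),(.5,.5),(.5,.5)]):
    u=proj('top',[[g[0],g[1],.108]])[0].round(); print(back('top',u+o,.108).round(4))
go((.42,-.0595,.2,.65+np.pi),(.42,-.0595,.2,.65+np.pi/2))
"
```

```text
[[ 0.4215 -0.0584  0.108 ]]
[[ 0.453  -0.2612  0.108 ]]
[[ 0.633  -0.0805  0.108 ]]
[[ 0.6347 -0.2624  0.108 ]]
t21.00 p [0.4042 0.1048 0.1985] yawx 3.141 zdir [-0.001 -0.    -1.   ] F [-0.32 -0.32  0.36] M [ 0.118 -0.075  0.013] g0.899 q [ 0.73 -0.21 -0.92  2.01 -0.17  1.26  1.44]
-> (0.42, -0.0595, 0.2, 3.792) rv [-0.    -0.001 -0.651] rz -0.651 shift [-0.0159 -0.1642 -0.0014]
-> (0.42, -0.0595, 0.2, 2.221) rv [-0.001 -0.001  0.92 ] rz 0.920 shift [-0.0159 -0.1642 -0.0014]
```

Call:
step_arm:
  plan:
    - [[0,0,-0.18],[-0.005,-0.05,0],0]
    - [[0,0,-0.36],[-0.01,-0.11,0],0]
    - [[0,0,-0.54],[-0.017,-0.163,0],0]
    - [[0,0,-0.65],[-0.017,-0.163,0.01],0]
    - [[0,0,-0.65],[-0.017,-0.163,0.03],0]
    - [[0,0,-0.65],[-0.017,-0.163,0.045],0]
    - [[0,0,-0.65],[-0.017,-0.163,0.045],0]
    - [[0,0,-0.65],[-0.017,-0.163,0.045],0]
    - [[0,0,-0.65],[-0.017,-0.163,0.045],0]
    - [[0,0,-0.65],[-0.017,-0.163,0.045],0]

```text
time: 22.25
position: [0.4221, -0.0582, 0.1549]
tool_rot: [-1.002, 2.977, -0.001]
ft_force: [0.3, 0.8, -0.9]
grip_width: 0.997
```

```bash
python3 -c "
from h import *
go((.421,-.059,.098,.65+np.pi))
sc=img('scene'); crop(sc,175,160,80,60,9,'c9.png')
"
```

```text
t22.25 p [ 0.4221 -0.0582  0.1549] yawx -2.492 zdir [ 0.001 -0.001 -1.   ] F [ 0.34  0.8  -0.87] M [ 0.197 -0.057 -0.004] g0.997 q [ 0.75 -0.09 -0.64  2.06 -0.06  1.16  2.36]
-> (0.421, -0.059, 0.098, 3.792) rv [-0.001  0.    -0.001] rz -6.284 shift [0.0014 0.     0.0569]
```

View pics/c9.png

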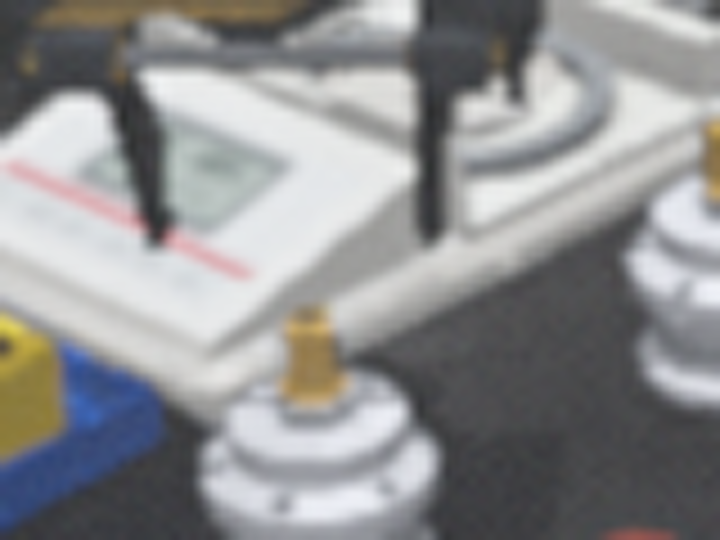

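Well aligned: finger tips at about (192,187) and (223,187), head top at (209,195). Descending to grip the plug.

Call:
step_arm:
  plan:
    - [[0,0,0],[0,0,0.03],0]
    - [[0,0,0],[0,0,0.057],0]
    - [[0,0,0],[0,0,0.057],0]
    - [[0,0,0],[0,0,0.057],255]
    - [[0,0,0],[0,0,0.057],255]
    - [[0,0,0],[0,0,0.057],255]
    - [[0,0,0],[0,0,0.057],255]
    - [[0,0,0],[0,0,0.057],255]
    - [[0,0,0],[0,0,0.057],255]
    - [[0,0,0],[0,0,0.057],255]
  squeeze: 50

```text
time: 23.55
position: [0.4217, -0.0581, 0.0973]
tool_rot: [1.002, -2.977, -0.0]
ft_force: [-0.7, 0.2, 0.4]
grip_width: 0.289
```

```bash
python3 -c "
from h import *
s=st();print(s['joint_torque'].round(3))
"
```

```text
t23.55 p [ 0.4217 -0.0581  0.0973] yawx -2.492 zdir [-0. -0. -1.] F [-0.73  0.23  0.44] M [ 0.152 -0.101 -0.041] g0.289 q [ 0.75 -0.01 -0.66  2.12 -0.01  1.03  2.31]
[ 1.0000e-03 -2.1675e+01  1.9100e-01 -2.7321e+01  7.9000e-02  3.3000e-02
  0.0000e+00]
```

Call:
step_arm:
  plan:
    - [[0,0,0],[0,0,0],255]
    - [[0,0,0],[0,0,0],255]
    - [[0,0,0],[0,0,0],255]
    - [[0,0,0],[0,0,0],255]
    - [[0,0,0],[0,0,0],255]
    - [[0,0,0],[0,0,0],255]
    - [[0,0,0],[0,0,0],255]
    - [[0,0,0],[0,0,0],255]
    - [[0,0,0],[0,0,0],255]
    - [[0,0,0],[0,0,0],255]
  squeeze: 50

```text
time: 24.8
position: [0.4221, -0.0596, 0.0974]
tool_rot: [-1.0, 2.977, -0.003]
ft_force: [0.6, -4.5, -2.4]
grip_width: 0.201
```

```bash
python3 -c "
from h import *
s=st();print(s['joint_torque'].round(3))
"
```

```text
t24.80 p [ 0.4221 -0.0596  0.0974] yawx -2.493 zdir [ 0.001 -0.002 -1.   ] F [ 0.62 -4.53 -2.42] M [-0.949 -0.535 -0.013] g0.201 q [ 0.75 -0.01 -0.66  2.12 -0.01  1.03  2.31]
[-1.9990e+00 -2.1825e+01 -1.8740e+00 -2.6917e+01 -1.3400e+00  8.6000e-01
  7.0000e-03]
```

Call:
step_arm:
  plan:
    - [[0,0,0.06],[0.0009,-0.0012,0],255]
    - [[0,0,0.13],[0.0009,-0.0012,0],255]
    - [[0,0,0.2],[0.0009,-0.0012,0],255]
    - [[0,0,0.27],[0.0009,-0.0012,0],255]
    - [[0,0,0.34],[0.0009,-0.0012,0],255]
    - [[0,0,0.41],[0.0009,-0.0012,0],255]
    - [[0,0,0.48],[0.0009,-0.0012,0],255]
    - [[0,0,0.55],[0.0009,-0.0012,0],255]
    - [[0,0,0.62],[0.0009,-0.0012,0],255]
    - [[0,0,0.7],[0.0009,-0.0012,0],255]

```text
time: 26.05
position: [0.4219, -0.0589, 0.0974]
tool_rot: [0.083, 3.14, 0.002]
ft_force: [1.1, 0.2, -0.5]
grip_width: 0.206
```

```bash
python3 -c "
from h import *
s=st();print(s['joint_torque'].round(3),s['qd'].round(3))
"
```

```text
t26.05 p [ 0.4219 -0.0589  0.0974] yawx 3.088 zdir [ 0.     0.001 -1.   ] F [ 1.11  0.22 -0.49] M [ 0.276 -0.347 -0.002] g0.206 q [ 0.75 -0.01 -0.66  2.12 -0.01  1.03  1.61]
[  0.261 -21.677   0.475 -26.933   0.269   0.366   0.674] [ 0.003  0.    -0.006 -0.    -0.003  0.001 -0.637]
```

Call:
step_arm:
  plan:
    - [[0,0,0.05],[0,0,0],255]
    - [[0,0,0.1],[0,0,0],255]
    - [[0,0,0.15],[0,0,0],255]
    - [[0,0,0.2],[0,0,0],255]
    - [[0,0,0.25],[0,0,0],255]
    - [[0,0,0.3],[0,0,0],255]
    - [[0,0,0.35],[0,0,0],255]
    - [[0,0,0.4],[0,0,0],255]
    - [[0,0,0.45],[0,0,0],255]
    - [[0,0,0.5],[0,0,0],255]

```text
time: 27.3
position: [0.4222, -0.0583, 0.0974]
tool_rot: [0.856, 3.022, 0.003]
ft_force: [1.0, 2.1, -1.4]
grip_width: 0.2
```

```bash
python3 -c "
from h import *
s=st();print(s['joint_torque'].round(3),s['qd'].round(3))
"
```

```text
t27.30 p [ 0.4222 -0.0583  0.0974] yawx 2.590 zdir [ 0.001  0.002 -1.   ] F [ 0.96  2.09 -1.37] M [ 0.495 -0.499  0.012] g0.200 q [ 0.76 -0.01 -0.67  2.12 -0.01  1.03  1.11]
[  0.855 -21.783   1.06  -26.827   0.631   0.553   0.395] [ 0.004  0.001 -0.004 -0.001 -0.     0.001 -0.397]
```

Call:
step_arm:
  plan:
    - [[0,0,0.05],[0,0,0],255]
    - [[0,0,0.1],[0,0,0],255]
    - [[0,0,0.15],[0,0,0],255]
    - [[0,0,0.2],[0,0,0],255]
    - [[0,0,0.25],[0,0,0],255]
    - [[0,0,0.3],[0,0,0],255]
    - [[0,0,0.35],[0,0,0],255]
    - [[0,0,0.4],[0,0,0],255]
    - [[0,0,0.45],[0,0,0],255]
    - [[0,0,0.5],[0,0,0],255]

```text
time: 28.55
position: [0.4226, -0.0579, 0.0974]
tool_rot: [1.577, 2.717, 0.005]
ft_force: [2.5, 3.2, -2.0]
grip_width: 0.205
```

```bash
python3 -c "
from h import *
s=st();print(s['joint_torque'].round(3),s['qd'].round(3))
"
```

```text
t28.55 p [ 0.4226 -0.0579  0.0974] yawx 2.090 zdir [ 0.002  0.002 -1.   ] F [ 2.46  3.2  -1.95] M [ 0.593 -0.819  0.03 ] g0.205 q [ 0.76 -0.01 -0.67  2.12 -0.01  1.03  0.61]
[  1.309 -22.101   1.507 -26.638   0.874   1.007   0.394] [ 0.003  0.    -0.003  0.     0.    -0.003 -0.396]
```

Call:
step_arm:
  plan:
    - [[0,0,0.05],[0,0,0],255]
    - [[0,0,0.1],[0,0,0],255]
    - [[0,0,0.15],[0,0,0],255]
    - [[0,0,0.2],[0,0,0],255]
    - [[0,0,0.25],[0,0,0],255]
    - [[0,0,0.3],[0,0,0],255]
    - [[0,0,0.35],[0,0,0],255]
    - [[0,0,0.4],[0,0,0],255]
    - [[0,0,0.45],[0,0,0],255]
    - [[0,0,0.5],[0,0,0],255]

```text
time: 29.8
position: [0.4232, -0.0578, 0.0974]
tool_rot: [2.2, 2.242, 0.006]
ft_force: [4.2, 3.4, -4.2]
grip_width: 0.203
```

```bash
python3 -c "
from h import *
s=st();print(s['joint_torque'].round(3),s['qd'].round(3))
"
```

```text
t29.80 p [ 0.4232 -0.0578  0.0974] yawx 1.590 zdir [ 0.003  0.002 -1.   ] F [ 4.21  3.43 -4.16] M [ 0.611 -1.142  0.004] g0.203 q [ 0.76 -0.01 -0.68  2.12 -0.01  1.02  0.11]
[  1.499 -22.534   1.68  -26.417   0.922   1.615   0.392] [ 0.003 -0.001 -0.002 -0.     0.    -0.    -0.397]
```

Call:
step_arm:
  plan:
    - [[0,0,0.05],[0,0,0],255]
    - [[0,0,0.1],[0,0,0],255]
    - [[0,0,0.15],[0,0,0],255]
    - [[0,0,0.2],[0,0,0],255]
    - [[0,0,0.25],[0,0,0],255]
    - [[0,0,0.3],[0,0,0],255]
    - [[0,0,0.35],[0,0,0],255]
    - [[0,0,0.4],[0,0,0],255]
    - [[0,0,0.45],[0,0,0],255]
    - [[0,0,0.5],[0,0,0],255]

```text
time: 31.05
position: [0.4238, -0.0579, 0.0975]
tool_rot: [2.686, 1.629, 0.008]
ft_force: [6.2, 1.8, -5.6]
grip_width: 0.201
```

```bash
python3 -c "
from h import *
s=st();print(s['joint_torque'].round(3),s['qd'].round(3))
"
```

```text
t31.05 p [ 0.4238 -0.0579  0.0975] yawx 1.090 zdir [ 0.005  0.002 -1.   ] F [ 6.19  1.76 -5.64] M [ 0.441 -1.503  0.031] g0.201 q [ 0.77 -0.01 -0.68  2.12 -0.01  1.02 -0.39]
[  1.38  -22.96    1.536 -26.218   0.765   2.226   0.392] [ 0.003 -0.    -0.003  0.     0.001  0.    -0.397]
```

Call:
step_arm:
  plan:
    - [[0,0,0.05],[0.0008,0.0009,0],255]
    - [[0,0,0.1],[0.0008,0.0009,0],255]
    - [[0,0,0.15],[0.0008,0.0009,0],255]
    - [[0,0,0.2],[0.0008,0.0009,0],255]
    - [[0,0,0.25],[0.0008,0.0009,0],255]
    - [[0,0,0.3],[0.0008,0.0009,0],255]
    - [[0,0,0.35],[0.0008,0.0009,0],255]
    - [[0,0,0.4],[0.0008,0.0009,0],255]
    - [[0,0,0.45],[0.0008,0.0009,0],255]
    - [[0,0,0.5],[0.0008,0.0009,0],255]

```text
time: 32.3
position: [0.4243, -0.0583, 0.0975]
tool_rot: [3.006, 0.914, 0.005]
ft_force: [5.6, 0.8, -4.7]
grip_width: 0.206
```

```bash
python3 -c "
from h import *
s=st();print(s['joint_torque'].round(3),s['qd'].round(3))
"
```

```text
t32.30 p [ 0.4243 -0.0583  0.0975] yawx 0.591 zdir [ 0.003  0.001 -1.   ] F [ 5.59  0.84 -4.7 ] M [ 0.029 -0.981  0.201] g0.206 q [ 0.77 -0.01 -0.68  2.12 -0.01  1.02 -0.89]
[  0.805 -22.488   0.908 -26.541   0.061   1.554   0.154] [ 0.003  0.001 -0.002 -0.001  0.     0.    -0.396]
```

Bite detected: Mz is 0.20 and the joint‑7 torque stepped by 0.24. The taper is somewhere in 0–0.5 rad, so I'll add 0.3 rad.

Call:
step_arm:
  plan:
    - [[0,0,0.05],[0,0,0],255]
    - [[0,0,0.1],[0,0,0],255]
    - [[0,0,0.14],[0,0,0],255]
    - [[0,0,0.17],[0,0,0],255]
    - [[0,0,0.19],[0,0,0],255]
    - [[0,0,0.21],[0,0,0],255]
    - [[0,0,0.23],[0,0,0],255]
    - [[0,0,0.25],[0,0,0],255]
    - [[0,0,0.27],[0,0,0],255]
    - [[0,0,0.32],[0,0,0],255]

```text
time: 33.55
position: [0.4244, -0.0587, 0.0974]
tool_rot: [3.113, 0.424, 0.006]
ft_force: [4.8, -0.2, -5.8]
grip_width: 0.204
```

```bash
python3 -c "
from h import *
s=st();print(s['joint_torque'].round(3),s['qd'].round(3))
im=img('top');tray('top',im)
go((.4215,-.0585,.2,.591-.32),(.453,-.261,.2,1.2))
"
```

```text
t33.55 p [ 0.4244 -0.0587  0.0974] yawx 0.271 zdir [ 0.004  0.    -1.   ] F [ 4.84 -0.18 -5.8 ] M [-0.06  -1.314  0.28 ] g0.204 q [ 0.77 -0.01 -0.68  2.12 -0.01  1.02 -1.21]
[  0.65  -22.766   0.735 -26.35   -0.093   1.982   0.2  ] [ 0.003 -0.001 -0.001 -0.002  0.    -0.    -0.404]
top tray [  98  222   64   43 1430] [[0.451, 0.137], [0.336, 0.16], [0.336, 0.312], [0.453, 0.308]] mean [0.394 0.229]
t33.60 p [ 0.4245 -0.0587  0.0975] yawx 0.269 zdir [ 0.004  0.    -1.   ] F [ 5.68  0.67 -6.05] M [-0.051 -1.239  0.262] g0.203 q [ 0.77 -0.01 -0.68  2.12 -0.01  1.02 -1.21]
-> (0.4215, -0.0585, 0.2, 0.271) rv [ 0.    -0.004 -0.002] rz -0.002 shift [-0.0024 -0.001  -0.1025]
-> (0.453, -0.261, 0.2, 1.2) rv [ 0.002 -0.003 -0.931] rz -0.931 shift [-0.0258  0.2026 -0.1025]
```

Call:
step_arm:
  plan:
    - [[0,0,0],[0,0,0],110]
    - [[0,0,0],[0,0,0],110]
    - [[0,0,0],[0,0,0],110]
    - [[0,0,0],[0,0,-0.03],110]
    - [[0,0,-0.1],[0,0,-0.075],110]
    - [[0,0,-0.28],[-0.004,0.03,-0.08],110]
    - [[0,0,-0.46],[-0.01,0.08,-0.08],110]
    - [[0,0,-0.64],[-0.018,0.13,-0.08],110]
    - [[0,0,-0.82],[-0.024,0.18,-0.08],110]
    - [[0,0,-1.0],[-0.026,0.2026,-0.08],110]

```text
time: 34.85
position: [0.4513, -0.2647, 0.177]
tool_rot: [-2.526, -1.867, 0.001]
ft_force: [0.1, 0.9, 0.3]
grip_width: 0.573
```

```bash
python3 -c "
from h import *
go((.453,-.261,.16,-.35+np.pi))
"
```

```text
t34.85 p [ 0.4513 -0.2647  0.177 ] yawx 1.273 zdir [-0.001 -0.    -1.   ] F [0.09 0.9  0.32] M [ 0.07  -0.078  0.018] g0.573 q [ 0.92  0.12 -0.47  1.83  0.06  1.21  0.14]
-> (0.453, -0.261, 0.16, 2.792) rv [-1.000e-03 -0.000e+00 -1.519e+00] rz -1.519 shift [0.0041 0.0006 0.0169]
```

Call:
step_arm:
  plan:
    - [[0,0,-0.18],[0.003,0.0006,0.017],110]
    - [[0,0,-0.36],[0.003,0.0006,0.017],110]
    - [[0,0,-0.54],[0.003,0.0006,0.017],110]
    - [[0,0,-0.72],[0.003,0.0006,0.017],110]
    - [[0,0,-0.9],[0.003,0.0006,0.017],110]
    - [[0,0,-1.08],[0.003,0.0006,0.017],110]
    - [[0,0,-1.26],[0.003,0.0006,0.017],110]
    - [[0,0,-1.44],[0.003,0.0006,0.017],110]
    - [[0,0,-1.519],[0.003,0.0006,0.017],110]
    - [[0,0,-1.519],[0.003,0.0006,0.017],110]

```text
time: 36.1
position: [0.4533, -0.2588, 0.1602]
tool_rot: [-0.551, -3.092, -0.0]
ft_force: [-0.2, 0.5, 0.2]
grip_width: 0.571
```

```bash
python3 -c "
from h import *
sc=img('scene'); crop(sc,225,170,80,60,9,'c10.png')
im=img('top'); crop(im,205,225,40,30,15,'t10.png')
go((.453,-.261,.098,-.35+np.pi))
"
```

```text
t36.20 p [ 0.4533 -0.2588  0.1603] yawx 2.788 zdir [-0.  0. -1.] F [0.15 0.11 0.55] M [ 0.03  -0.085 -0.006] g0.569 q [ 1.01  0.14 -0.58  1.85  0.08  1.18  1.62]
-> (0.453, -0.261, 0.098, 2.792) rv [ 0.    -0.    -0.004] rz -0.004 shift [-0.0004 -0.0022  0.0623]
```

View pics/c10.png

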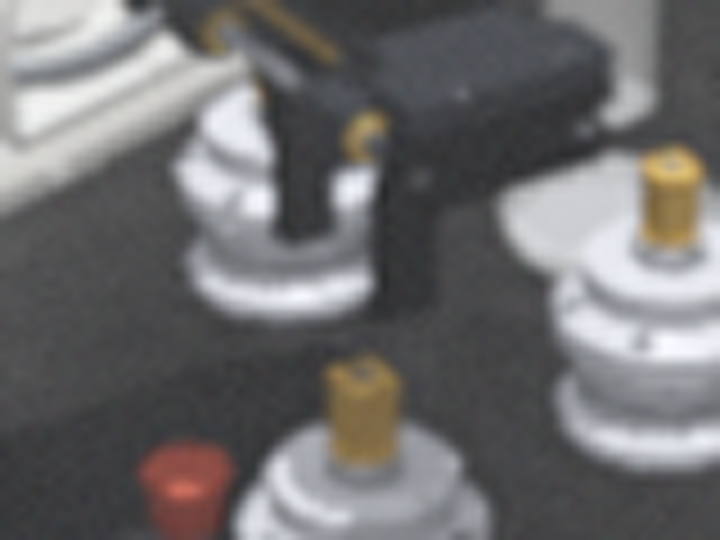

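View pics/t10.png

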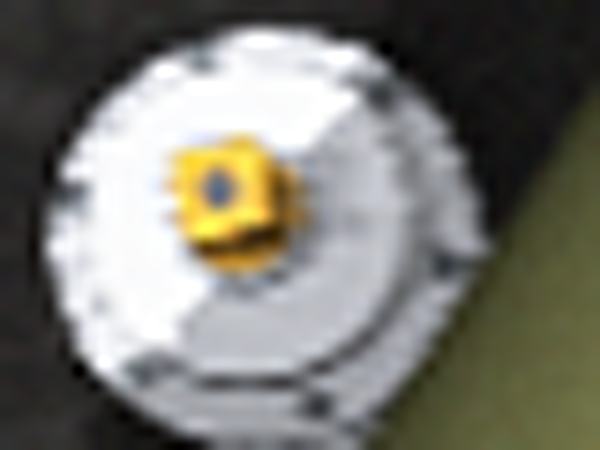

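Call:
step_arm:
  plan:
    - [[0,0,0],[0,-0.0015,0.03],110]
    - [[0,0,0],[0,-0.0015,0.062],110]
    - [[0,0,0],[0,-0.0015,0.062],110]
    - [[0,0,0],[0,-0.0015,0.062],255]
    - [[0,0,0],[0,-0.0015,0.062],255]
    - [[0,0,0],[0,-0.0015,0.062],255]
    - [[0,0,0],[0,-0.0015,0.062],255]
    - [[0,0,0],[0,-0.0015,0.062],255]
    - [[0,0,0],[0,-0.0015,0.062],255]
    - [[0,0,0],[0,-0.0015,0.062],255]
  squeeze: 50

```text
time: 37.45
position: [0.4528, -0.2613, 0.099]
tool_rot: [0.551, 3.093, -0.003]
ft_force: [-2.7, -3.2, 5.6]
grip_width: 0.201
```

```bash
python3 -c "
from h import *
s=st();print(s['joint_torque'].round(3))
"
```

```text
t37.45 p [ 0.4528 -0.2613  0.099 ] yawx 2.789 zdir [ 0.    -0.002 -1.   ] F [-2.74 -3.24  5.61] M [-0.525  0.44  -0.018] g0.201 q [ 0.99  0.21 -0.57  1.91  0.13  1.06  1.58]
[-2.0180e+00 -3.2110e+01 -5.0300e+00 -2.5618e+01 -1.1160e+00 -4.6700e-01
 -1.2000e-02]
```

Call:
step_arm:
  plan:
    - [[0,0,0.06],[0.0004,-0.001,0],255]
    - [[0,0,0.13],[0.0004,-0.001,0],255]
    - [[0,0,0.2],[0.0004,-0.001,0],255]
    - [[0,0,0.27],[0.0004,-0.001,0],255]
    - [[0,0,0.34],[0.0004,-0.001,0],255]
    - [[0,0,0.41],[0.0004,-0.001,0],255]
    - [[0,0,0.48],[0.0004,-0.001,0],255]
    - [[0,0,0.57],[0.0004,-0.001,0],255]
    - [[0,0,0.66],[0.0004,-0.001,0],255]
    - [[0,0,0.75],[0.0004,-0.001,0],255]

```text
time: 38.7
position: [0.4535, -0.2606, 0.099]
tool_rot: [1.647, 2.673, 0.002]
ft_force: [0.2, -0.3, 4.0]
grip_width: 0.205
```

```bash
python3 -c "
from h import *
s=st();print(s['joint_torque'].round(3),s['qd'].round(3))
"
```

```text
t38.70 p [ 0.4535 -0.2606  0.099 ] yawx 2.037 zdir [ 0.002 -0.    -1.   ] F [ 0.25 -0.27  4.01] M [-0.113 -0.222  0.022] g0.205 q [ 0.92  0.2  -0.49  1.91  0.11  1.05  0.85]
[  0.354 -33.416  -2.665 -25.46   -0.058   0.242   0.713] [-0.07  -0.008  0.077  0.002 -0.022 -0.004 -0.699]
```

Call:
step_arm:
  plan:
    - [[0,0,0.05],[0,0,0],255]
    - [[0,0,0.1],[0,0,0],255]
    - [[0,0,0.15],[0,0,0],255]
    - [[0,0,0.2],[0,0,0],255]
    - [[0,0,0.25],[0,0,0],255]
    - [[0,0,0.3],[0,0,0],255]
    - [[0,0,0.35],[0,0,0],255]
    - [[0,0,0.4],[0,0,0],255]
    - [[0,0,0.45],[0,0,0],255]
    - [[0,0,0.5],[0,0,0],255]

```text
time: 39.95
position: [0.4542, -0.2604, 0.099]
tool_rot: [2.254, 2.184, 0.004]
ft_force: [1.8, -0.8, 3.2]
grip_width: 0.205
```

```bash
python3 -c "
from h import *
s=st();print(s['joint_torque'].round(3),s['qd'].round(3))
"
```

```text
t39.95 p [ 0.4542 -0.2604  0.099 ] yawx 1.539 zdir [ 0.004 -0.    -1.   ] F [ 1.8  -0.84  3.21] M [-0.066 -0.472  0.069] g0.205 q [ 0.87  0.19 -0.44  1.91  0.09  1.05  0.36]
[  0.599 -34.337  -1.886 -25.184   0.075   0.793   0.385] [-0.038 -0.004  0.041  0.001 -0.011 -0.001 -0.387]
```

Call:
step_arm:
  plan:
    - [[0,0,0.05],[0,0,0],255]
    - [[0,0,0.1],[0,0,0],255]
    - [[0,0,0.15],[0,0,0],255]
    - [[0,0,0.2],[0,0,0],255]
    - [[0,0,0.25],[0,0,0],255]
    - [[0,0,0.3],[0,0,0],255]
    - [[0,0,0.35],[0,0,0],255]
    - [[0,0,0.4],[0,0,0],255]
    - [[0,0,0.45],[0,0,0],255]
    - [[0,0,0.5],[0,0,0],255]

```text
time: 41.2
position: [0.4549, -0.2606, 0.099]
tool_rot: [2.724, 1.558, 0.007]
ft_force: [3.9, -1.9, 0.3]
grip_width: 0.208
```

```bash
python3 -c "
from h import *
s=st();print(s['joint_torque'].round(3),s['qd'].round(3))
"
```

```text
t41.20 p [ 0.4549 -0.2606  0.099 ] yawx 1.039 zdir [ 0.005 -0.001 -1.   ] F [ 3.86 -1.85  0.28] M [-0.292 -0.886  0.012] g0.208 q [ 0.83  0.19 -0.39  1.92  0.08  1.05 -0.13]
[  0.724 -35.324  -1.526 -24.815   0.056   1.471   0.382] [-0.036 -0.003  0.039  0.002 -0.01  -0.003 -0.39 ]
```

Call:
step_arm:
  plan:
    - [[0,0,0.05],[0.0002,0.0008,0],255]
    - [[0,0,0.1],[0.0002,0.0008,0],255]
    - [[0,0,0.15],[0.0002,0.0008,0],255]
    - [[0,0,0.2],[0.0002,0.0008,0],255]
    - [[0,0,0.25],[0.0002,0.0008,0],255]
    - [[0,0,0.3],[0.0002,0.0008,0],255]
    - [[0,0,0.35],[0.0002,0.0008,0],255]
    - [[0,0,0.4],[0.0002,0.0008,0],255]
    - [[0,0,0.45],[0.0002,0.0008,0],255]
    - [[0,0,0.5],[0.0002,0.0008,0],255]

```text
time: 42.45
position: [0.4555, -0.2612, 0.0991]
tool_rot: [3.025, 0.837, 0.007]
ft_force: [4.0, -2.1, 0.6]
grip_width: 0.201
```

```bash
python3 -c "
from h import *
s=st();print(s['joint_torque'].round(3),s['qd'].round(3))
"
```

```text
t42.45 p [ 0.4555 -0.2612  0.0991] yawx 0.540 zdir [ 0.005 -0.001 -1.   ] F [ 3.98 -2.15  0.64] M [-0.428 -0.719  0.248] g0.201 q [ 0.78  0.19 -0.34  1.92  0.07  1.05 -0.62]
[  0.489 -35.6    -1.499 -24.901  -0.307   1.33    0.162] [-0.036 -0.004  0.038  0.002 -0.008 -0.002 -0.39 ]
```

Call:
step_arm:
  plan:
    - [[0,0,0.03],[0,0,0],255]
    - [[0,0,0.06],[0,0,0],255]
    - [[0,0,0.1],[0,0,0],255]
    - [[0,0,0.13],[0,0,0],255]
    - [[0,0,0.16],[0,0,0],255]
    - [[0,0,0.19],[0,0,0],255]
    - [[0,0,0.22],[0,0,0],255]
    - [[0,0,0.26],[0,0,0],255]
    - [[0,0,0.29],[0,0,0],255]
    - [[0,0,0.32],[0,0,0],255]

```text
time: 43.7
position: [0.4556, -0.2616, 0.0991]
tool_rot: [3.12, 0.345, 0.008]
ft_force: [5.0, -3.1, -0.4]
grip_width: 0.205
```

```bash
python3 -c "
from h import *
s=st();print(s['joint_torque'].round(3),s['qd'].round(3))
go((.634,-.262,.18,.22),(.634,-.262,.18,np.pi*.75+.05))
"
```

```text
t43.70 p [ 0.4556 -0.2616  0.0991] yawx 0.220 zdir [ 0.005 -0.002 -1.   ] F [ 5.04 -3.12 -0.42] M [-0.621 -1.246  0.273] g0.205 q [ 0.75  0.18 -0.31  1.92  0.06  1.05 -0.93]
[ 6.1300e-01 -3.6065e+01 -1.1260e+00 -2.3891e+01 -2.9300e-01  2.2590e+00
 -3.3000e-02] [-0.02  -0.003  0.024  0.002 -0.005 -0.001 -0.232]
t43.70 p [ 0.4556 -0.2616  0.0991] yawx 0.220 zdir [ 0.005 -0.002 -1.   ] F [ 5.04 -3.12 -0.42] M [-0.621 -1.246  0.273] g0.205 q [ 0.75  0.18 -0.31  1.92  0.06  1.05 -0.93]
-> (0.634, -0.262, 0.18, 0.22) rv [ 0.003 -0.005  0.   ] rz 0.000 shift [ 0.1744  0.0395 -0.08  ]
-> (0.634, -0.262, 0.18, 2.406) rv [ 7.000e-03  1.000e-03 -2.186e+00] rz -2.186 shift [ 0.1744  0.0395 -0.08  ]
```

Call:
step_arm:
  plan:
    - [[0,0,0],[0,0,0],110]
    - [[0,0,0],[0,0,0],110]
    - [[0,0,0],[0,0,0],110]
    - [[0,0,0],[0,0,-0.03],110]
    - [[0,0,-0.1],[0,0,-0.075],110]
    - [[0,0,-0.28],[0.03,0.007,-0.08],110]
    - [[0,0,-0.46],[0.07,0.016,-0.08],110]
    - [[0,0,-0.64],[0.11,0.025,-0.08],110]
    - [[0,0,-0.82],[0.14,0.032,-0.08],110]
    - [[0,0,-1.0],[0.15,0.034,-0.08],110]

```text
time: 44.95
position: [0.6081, -0.2607, 0.1774]
tool_rot: [-2.567, -1.808, -0.001]
ft_force: [-0.8, 0.8, 1.0]
grip_width: 0.567
```

```bash
python3 -c "
from h import *
im=img('top','t11.png');sc=img('scene'); crop(sc,270,160,60,45,12,'c11.png'); tray('top',im)
go((.634,-.262,.16,2.36))
"
```

```text
top tray [  97  229   90   48 2253] [[0.423, 0.056], [0.308, 0.056], [0.312, 0.311], [0.431, 0.311]] mean [0.369 0.183]
t45.05 p [ 0.6074 -0.2608  0.1773] yawx 1.221 zdir [-0.001  0.002 -1.   ] F [ 0.59 -0.17  0.62] M [ 0.028 -0.049 -0.043] g0.570 q [ 0.7   0.41 -0.44  1.48  0.18  1.29 -0.11]
-> (0.634, -0.262, 0.16, 2.36) rv [-1.000e-03 -2.000e-03 -1.139e+00] rz -1.139 shift [0.008  0.0254 0.0173]
```

View pics/c11.png

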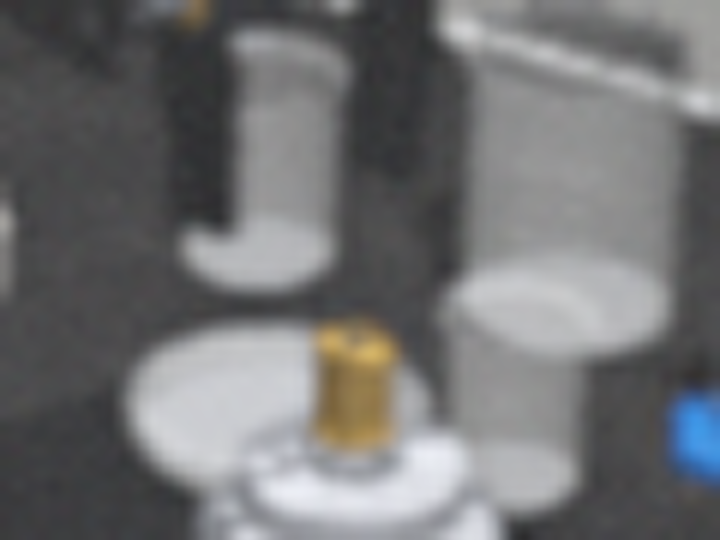

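```bash
python3 -c "
from h import *
for n in('top','scene'):
    K,Rm,t=cam(n); print(n,(-Rm.T@t).round(3))
im0=cv2.imread('pics/t8.png') 
im=cv2.imread('pics/top0.png')
# candidates projected in scene
sc=img('scene'); u=proj('scene',[[.634,-.262,.095]])[0]; x,y=int(u[0])-10,int(u[1])-12
ts=[]
base=cv2.resize(sc[y:y+24,x:x+20],None,fx=9,fy=9,interpolation=cv2.INTER_CUBIC); ts.append(base)
for yaw in(0,.39,.78,-.39):
    b=base.copy(); P=proj('scene',boxpts(.634,-.262,yaw,.018,.081,.108)); q=((P+.5-[x,y])*9).round().astype(np.int32)
    cv2.polylines(b,[q[4:]],True,(255,0,0),1)
    for i in range(4): cv2.line(b,tuple(map(int,q[i])),tuple(map(int,q[i+4])),(0,0,255),1)
    ts.append(b)
cv2.imwrite('pics/yawD.png',np.hstack(ts)[:,:800])
"
```

```text
top [ 0.241 -0.265  1.337]
scene [-0.385 -0.921  0.768]
```

View pics/yawD.png

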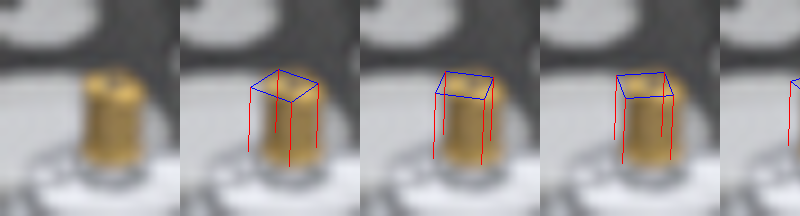

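```bash
cat >> h.py <<'E'
def shade(n,I,g,yaw,S=6,r=7):
    def lab(x,y):
        u=proj(n,[[g[0],g[1],.098]])[0].round().astype(int); w=(u[0]-r,u[1]-r-1,2*r+1,2*r+3)
        B=boxpts(x,y,yaw,.018,.081,.108); p=((proj(n,B)+.5-[w[0],w[1]])*S).round().astype(np.int32)
        m=np.zeros((w[3]*S,w[2]*S),np.uint8)
        K,Rm,t=cam(n); C=-Rm.T@t
        for i in range(4):
            j=(i+1)%4; mid=(B[i]+B[j])/2-[x,y,.081]; 
            if mid[:2]@(C[:2]-[x,y])>0: cv2.fillConvexPoly(m,p[[i,j,j+4,i+4]],2+i)
        cv2.fillConvexPoly(m,p[4:],1)
        cols=[cv2.resize((m==k).astype(np.float32),(w[2],w[3]),interpolation=cv2.INTER_AREA).ravel() for k in np.unique(m)]
        return np.array(cols).T,w
    best=9e9
    for dx in np.arange(-.003,.0035,.001):
        for dy in np.arange(-.003,.0035,.001):
            A,w=lab(g[0]+dx,g[1]+dy); Y=I[w[1]:w[1]+w[3],w[0]:w[0]+w[2]].reshape(-1,3).astype(float)
            X,_,_,_=np.linalg.lstsq(A,Y,rcond=None); e=((A@X-Y)**2).sum()
            best=min(best,e)
    return best
E
python3 -c "
from h import *
c=cv2.imread('pics/t8.png'); im=np.zeros((420,560,3),np.uint8); im[130:280,80:310]=c[1::3,1::3]
sc=cv2.imread('pics/s7.png')
H=[(.421,-.059),(.4535,-.261),(.6335,-.0803),(.634,-.262)]
for g in H:
    for n,I in(('top',im),('scene',sc)):
        ys=np.arange(-.75,.8,.15); e=np.array([shade(n,I,g,y) for y in ys]); print(g,n,' '.join('%.2f:%d'%(y,v/1000) for y,v in zip(ys,e)))
"
```

```text
(0.421, -0.059) top -0.75:570 -0.60:596 -0.45:629 -0.30:692 -0.15:723 0.00:717 0.15:664 0.30:650 0.45:578 0.60:510 0.75:516
(0.421, -0.059) scene -0.75:525 -0.60:522 -0.45:523 -0.30:535 -0.15:560 0.00:574 0.15:568 0.30:554 0.45:530 0.60:519 0.75:522
(0.4535, -0.261) top -0.75:942 -0.60:912 -0.45:863 -0.30:833 -0.15:885 0.00:988 0.15:952 0.30:998 0.45:971 0.60:959 0.75:953
(0.4535, -0.261) scene -0.75:1910 -0.60:1906 -0.45:1903 -0.30:1908 -0.15:1916 0.00:1923 0.15:1925 0.30:1924 0.45:1920 0.60:1918 0.75:1914
(0.6335, -0.0803) top -0.75:3211 -0.60:3208 -0.45:3205 -0.30:3163 -0.15:3139 0.00:3085 0.15:3088 0.30:3164 0.45:3269 0.60:3237 0.75:3224
(0.6335, -0.0803) scene -0.75:1715 -0.60:1706 -0.45:1686 -0.30:1675 -0.15:1666 0.00:1663 0.15:1653 0.30:1664 0.45:1694 0.60:1710 0.75:1726
(0.634, -0.262) top -0.75:1487 -0.60:1391 -0.45:1368 -0.30:1442 -0.15:1542 0.00:1647 0.15:1609 0.30:1597 0.45:1577 0.60:1569 0.75:1517
(0.634, -0.262) scene -0.75:1828 -0.60:1782 -0.45:1754 -0.30:1773 -0.15:1831 0.00:1911 0.15:1895 0.30:1883 0.45:1880 0.60:1880 0.75:1837
```

Shading fit, with both cameras in agreement: A 0.65, B −0.33, C 0.08, D −0.48. The tray has been knocked about 23 mm towards the robot; I'll check its contents later.

Call:
step_arm:
  plan:
    - [[0,0,-0.18],[0.008,0.0254,0.017],110]
    - [[0,0,-0.36],[0.008,0.0254,0.017],110]
    - [[0,0,-0.54],[0.008,0.0254,0.017],110]
    - [[0,0,-0.72],[0.008,0.0254,0.017],110]
    - [[0,0,-0.9],[0.008,0.0254,0.017],110]
    - [[0,0,-1.08],[0.008,0.0254,0.017],110]
    - [[0,0,-1.26],[0.008,0.0254,0.017],110]
    - [[0,0,-1.44],[0.008,0.0254,0.017],110]
    - [[0,0,-1.44],[0.008,0.0254,0.017],110]
    - [[0,0,-1.44],[0.008,0.0254,0.017],110]

```text
time: 46.35
position: [0.6329, -0.2632, 0.1614]
tool_rot: [-0.757, -3.049, 0.001]
ft_force: [0.1, -0.4, 0.0]
grip_width: 0.571
```

```bash
python3 -c "
from h import *
go((.634,-.262,.098,-.48+np.pi))
"
```

```text
t46.35 p [ 0.6329 -0.2632  0.1614] yawx 2.655 zdir [-0.001 -0.    -1.   ] F [ 0.12 -0.44  0.04] M [ 0.103 -0.195 -0.084] g0.571 q [ 0.84  0.53 -0.69  1.43  0.34  1.31  1.22]
-> (0.634, -0.262, 0.098, 2.662) rv [-0.001 -0.    -0.007] rz -0.007 shift [-0.0004  0.0016  0.0634]
```

Call:
step_arm:
  plan:
    - [[0,0,0],[0,0.0015,0.03],110]
    - [[0,0,0],[0,0.0015,0.063],110]
    - [[0,0,0],[0,0.0015,0.063],110]
    - [[0,0,0],[0,0.0015,0.063],255]
    - [[0,0,0],[0,0.0015,0.063],255]
    - [[0,0,0],[0,0.0015,0.063],255]
    - [[0,0,0],[0,0.0015,0.063],255]
    - [[0,0,0],[0,0.0015,0.063],255]
    - [[0,0,0],[0,0.0015,0.063],255]
    - [[0,0,0],[0,0.0015,0.063],255]
  squeeze: 50

```text
time: 47.6
position: [0.6345, -0.2616, 0.099]
tool_rot: [0.749, 3.05, -0.0]
ft_force: [-1.3, 0.9, 5.4]
grip_width: 0.201
```

```bash
python3 -c "
from h import *
s=st();print(s['joint_torque'].round(3))
"
```

```text
t47.60 p [ 0.6345 -0.2616  0.099 ] yawx 2.660 zdir [ 0.001 -0.    -1.   ] F [-1.32  0.9   5.36] M [ 0.121  0.013 -0.028] g0.201 q [ 0.83  0.58 -0.67  1.49  0.37  1.2   1.2 ]
[ 8.6000e-02 -5.0868e+01 -9.4290e+00 -2.5926e+01  1.2500e-01 -9.7000e-02
  2.1000e-02]
```

Call:
step_arm:
  plan:
    - [[0,0,0.06],[0,0,0],255]
    - [[0,0,0.13],[0,0,0],255]
    - [[0,0,0.2],[0,0,0],255]
    - [[0,0,0.27],[0,0,0],255]
    - [[0,0,0.34],[0,0,0],255]
    - [[0,0,0.41],[0,0,0],255]
    - [[0,0,0.48],[0,0,0],255]
    - [[0,0,0.57],[0,0,0],255]
    - [[0,0,0.66],[0,0,0],255]
    - [[0,0,0.75],[0,0,0],255]

```text
time: 48.85
position: [0.6362, -0.2602, 0.099]
tool_rot: [1.815, 2.561, 0.005]
ft_force: [3.3, 2.2, 2.4]
grip_width: 0.202
```

```bash
python3 -c "
from h import *
s=st();print(s['joint_torque'].round(3),s['qd'].round(3))
"
```

```text
t48.85 p [ 0.6362 -0.2602  0.099 ] yawx 1.908 zdir [ 0.004  0.001 -1.   ] F [3.3  2.18 2.41] M [ 0.4   -0.895  0.022] g0.202 q [ 0.73  0.54 -0.53  1.49  0.28  1.18  0.5 ]
[  2.586 -52.624  -5.835 -26.055   0.778   1.237   0.665] [-0.094 -0.028  0.133  0.002 -0.08  -0.021 -0.663]
```

Call:
step_arm:
  plan:
    - [[0,0,0.05],[0,0,0],255]
    - [[0,0,0.1],[0,0,0],255]
    - [[0,0,0.15],[0,0,0],255]
    - [[0,0,0.2],[0,0,0],255]
    - [[0,0,0.25],[0,0,0],255]
    - [[0,0,0.3],[0,0,0],255]
    - [[0,0,0.35],[0,0,0],255]
    - [[0,0,0.4],[0,0,0],255]
    - [[0,0,0.45],[0,0,0],255]
    - [[0,0,0.5],[0,0,0],255]

```text
time: 50.1
position: [0.6376, -0.26, 0.0991]
tool_rot: [2.39, 2.033, 0.009]
ft_force: [6.4, 1.8, -0.9]
grip_width: 0.203
```

```bash
python3 -c "
from h import *
s=st();print(s['joint_torque'].round(3),s['qd'].round(3))
"
```

```text
t50.10 p [ 0.6376 -0.26    0.0991] yawx 1.410 zdir [ 0.007  0.001 -1.   ] F [ 6.43  1.79 -0.87] M [ 0.273 -1.643  0.012] g0.203 q [ 0.67  0.52 -0.43  1.49  0.23  1.17  0.04]
[  2.953 -54.188  -3.846 -25.463   0.794   2.442   0.347] [-0.051 -0.013  0.074  0.002 -0.041 -0.011 -0.369]
```

Call:
step_arm:
  plan:
    - [[0,0,0.05],[0.0005,0.0014,0],255]
    - [[0,0,0.1],[0.0005,0.0014,0],255]
    - [[0,0,0.15],[0.0005,0.0014,0],255]
    - [[0,0,0.2],[0.0005,0.0014,0],255]
    - [[0,0,0.25],[0.0005,0.0014,0],255]
    - [[0,0,0.3],[0.0005,0.0014,0],255]
    - [[0,0,0.35],[0.0005,0.0014,0],255]
    - [[0,0,0.4],[0.0005,0.0014,0],255]
    - [[0,0,0.45],[0.0005,0.0014,0],255]
    - [[0,0,0.5],[0.0005,0.0014,0],255]

```text
time: 51.35
position: [0.639, -0.2606, 0.0991]
tool_rot: [2.819, 1.378, 0.01]
ft_force: [7.7, 0.2, -0.2]
grip_width: 0.201
```

```bash
python3 -c "
from h import *
s=st();print(s['joint_torque'].round(3),s['qd'].round(3))
"
```

```text
t51.35 p [ 0.639  -0.2606  0.0991] yawx 0.909 zdir [ 0.007 -0.    -1.   ] F [ 7.67  0.17 -0.16] M [-0.055 -1.644  0.045] g0.201 q [ 0.6   0.51 -0.34  1.49  0.18  1.16 -0.43]
[  2.178 -54.763  -3.176 -25.396   0.463   2.547   0.351] [-0.052 -0.01   0.074  0.003 -0.039 -0.01  -0.37 ]
```

Call:
step_arm:
  plan:
    - [[0,0,0.05],[0.0008,0.001,0],255]
    - [[0,0,0.1],[0.0008,0.001,0],255]
    - [[0,0,0.15],[0.0008,0.001,0],255]
    - [[0,0,0.2],[0.0008,0.001,0],255]
    - [[0,0,0.25],[0.0008,0.001,0],255]
    - [[0,0,0.3],[0.0008,0.001,0],255]
    - [[0,0,0.35],[0.0008,0.001,0],255]
    - [[0,0,0.4],[0.0008,0.001,0],255]
    - [[0,0,0.45],[0.0008,0.001,0],255]
    - [[0,0,0.5],[0.0008,0.001,0],255]

```text
time: 52.6
position: [0.64, -0.2618, 0.0991]
tool_rot: [3.073, 0.637, 0.01]
ft_force: [7.8, -1.9, -0.7]
grip_width: 0.203
```

```bash
python3 -c "
from h import *
s=st();print(s['joint_torque'].round(3),s['qd'].round(3))
"
```

```text
t52.60 p [ 0.64   -0.2618  0.0991] yawx 0.409 zdir [ 0.007 -0.002 -1.   ] F [ 7.82 -1.92 -0.65] M [-0.353 -1.5    0.014] g0.203 q [ 0.54  0.5  -0.25  1.49  0.13  1.15 -0.9 ]
[ 1.0280e+00 -5.5130e+01 -2.8880e+00 -2.5395e+01  6.0000e-03  2.5160e+00
  3.5700e-01] [-0.051 -0.008  0.07   0.004 -0.039 -0.005 -0.371]
```

Call:
step_arm:
  plan:
    - [[0,0,0.05],[0.0005,0.0008,0],255]
    - [[0,0,0.1],[0.0005,0.0008,0],255]
    - [[0,0,0.15],[0.0005,0.0008,0],255]
    - [[0,0,0.2],[0.0005,0.0008,0],255]
    - [[0,0,0.25],[0.0005,0.0008,0],255]
    - [[0,0,0.3],[0.0005,0.0008,0],255]
    - [[0,0,0.35],[0.0005,0.0008,0],255]
    - [[0,0,0.4],[0.0005,0.0008,0],255]
    - [[0,0,0.45],[0.0005,0.0008,0],255]
    - [[0,0,0.5],[0.0005,0.0008,0],255]

```text
time: 53.85
position: [0.6403, -0.2633, 0.0991]
tool_rot: [3.136, -0.144, 0.01]
ft_force: [6.7, -4.7, 0.2]
grip_width: 0.205
```

```bash
python3 -c "
from h import *
s=st();print(s['joint_torque'].round(3),s['qd'].round(3))
"
```

```text
t53.85 p [ 0.6403 -0.2633  0.0991] yawx -0.092 zdir [ 0.006 -0.003 -1.   ] F [ 6.68 -4.72  0.24] M [-0.625 -1.354  0.056] g0.205 q [ 0.47  0.5  -0.16  1.49  0.08  1.15 -1.37]
[ 1.0000e-02 -5.5189e+01 -2.4750e+00 -2.5576e+01 -3.4700e-01  2.2870e+00
  3.6400e-01] [-0.051 -0.005  0.071  0.003 -0.038 -0.003 -0.37 ]
```

Call:
step_arm:
  plan:
    - [[0,0,0.05],[0.0005,0.001,0],255]
    - [[0,0,0.1],[0.0005,0.001,0],255]
    - [[0,0,0.15],[0.0005,0.001,0],255]
    - [[0,0,0.2],[0.0005,0.001,0],255]
    - [[0,0,0.25],[0.0005,0.001,0],255]
    - [[0,0,0.3],[0.0005,0.001,0],255]
    - [[0,0,0.35],[0.0005,0.001,0],255]
    - [[0,0,0.4],[0.0005,0.001,0],255]
    - [[0,0,0.45],[0.0005,0.001,0],255]
    - [[0,0,0.5],[0.0005,0.001,0],255]

```text
time: 55.1
position: [0.6398, -0.2648, 0.0991]
tool_rot: [3.003, -0.915, 0.008]
ft_force: [5.1, -2.8, 1.8]
grip_width: 0.202
```

```bash
python3 -c "
from h import *
s=st();print(s['joint_torque'].round(3),s['qd'].round(3))
"
```

```text
t55.10 p [ 0.6398 -0.2648  0.0991] yawx -0.592 zdir [ 0.005 -0.003 -1.   ] F [ 5.05 -2.84  1.83] M [-0.59  -0.829  0.25 ] g0.202 q [ 0.4   0.49 -0.07  1.49  0.04  1.15 -1.83]
[ -0.513 -54.683  -1.602 -26.113  -0.659   1.6     0.122] [-0.051 -0.004  0.073  0.002 -0.037 -0.002 -0.372]
```

Call:
step_arm:
  plan:
    - [[0,0,0.03],[0,0,0],255]
    - [[0,0,0.06],[0,0,0],255]
    - [[0,0,0.09],[0,0,0],255]
    - [[0,0,0.12],[0,0,0],255]
    - [[0,0,0.15],[0,0,0],255]
    - [[0,0,0.18],[0,0,0],255]
    - [[0,0,0.21],[0,0,0],255]
    - [[0,0,0.24],[0,0,0],255]
    - [[0,0,0.27],[0,0,0],255]
    - [[0,0,0.3],[0,0,0],255]

```text
time: 56.35
position: [0.6393, -0.2654, 0.0991]
tool_rot: [2.833, -1.353, 0.008]
ft_force: [3.1, -3.0, 1.9]
grip_width: 0.204
```

```bash
python3 -c "
from h import *
s=st();print(s['joint_torque'].round(3),s['qd'].round(3))
go((.6335,-.0803,.2,.08+np.pi))
im=img('top');tray('top',im)
"
```

```text
t56.35 p [ 0.6393 -0.2654  0.0991] yawx -0.891 zdir [ 0.004 -0.004 -1.   ] F [ 3.08 -2.97  1.91] M [-0.797 -0.607  0.268] g0.204 q [ 0.36  0.49 -0.01  1.5   0.01  1.15 -2.11]
[ -1.369 -54.362  -1.441 -26.27   -0.982   1.35   -0.063] [-0.031 -0.     0.042  0.002 -0.023 -0.001 -0.224]
t56.35 p [ 0.6393 -0.2654  0.0991] yawx -0.891 zdir [ 0.004 -0.004 -1.   ] F [ 3.08 -2.97  1.91] M [-0.797 -0.607  0.268] g0.204 q [ 0.36  0.49 -0.01  1.5   0.01  1.15 -2.11]
-> (0.6335, -0.0803, 0.2, 3.222) rv [-0.006 -0.003  2.17 ] rz -4.113 shift [-0.1471 -0.1119 -0.1017]
top tray [  97  229   90   47 2215] [[0.423, 0.056], [0.309, 0.074], [0.312, 0.311], [0.432, 0.308]] mean [0.369 0.187]
```

Call:
step_arm:
  plan:
    - [[0,0,0],[0,0,0],110]
    - [[0,0,0],[0,0,0],110]
    - [[0,0,0],[0,0,0],110]
    - [[0,0,0],[0,0,-0.03],110]
    - [[0,0,-0.1],[0,0,-0.075],110]
    - [[0,0,-0.28],[-0.03,-0.023,-0.08],110]
    - [[0,0,-0.46],[-0.07,-0.053,-0.08],110]
    - [[0,0,-0.64],[-0.11,-0.084,-0.08],110]
    - [[0,0,-0.82],[-0.14,-0.107,-0.08],110]
    - [[0,0,-1.0],[-0.147,-0.112,-0.08],110]

```text
time: 57.65
position: [0.6324, -0.0731, 0.1784]
tool_rot: [-3.134, -0.191, 0.0]
ft_force: [0.1, -0.1, -0.1]
grip_width: 0.57
```

Call:
step_arm:
  plan:
    - [[0,0,-0.18],[0,0,0],110]
    - [[0,0,-0.36],[0,0,0],110]
    - [[0,0,-0.54],[0,0,0],110]
    - [[0,0,-0.72],[0,0,0],110]
    - [[0,0,-0.9],[0,0,0],110]
    - [[0,0,-1.08],[0,0,0],110]
    - [[0,0,-1.26],[0,0,0],110]
    - [[0,0,-1.44],[0,0,0],110]
    - [[0,0,-1.62],[0,0,0],110]
    - [[0,0,-1.8],[0,0,0],110]

```text
time: 58.9
position: [0.6323, -0.078, 0.1781]
tool_rot: [-1.807, -2.569, 0.001]
ft_force: [-0.5, -0.5, -0.1]
grip_width: 0.572
```

```bash
python3 -c "
from h import *
go((.6335,-.0803,.16,.08+np.pi))
"
```

```text
t58.90 p [ 0.6323 -0.078   0.1781] yawx 1.916 zdir [-0.001  0.    -1.   ] F [-0.53 -0.52 -0.12] M [ 0.031 -0.078 -0.003] g0.572 q [ 0.48  0.37 -0.51  1.55  0.18  1.27  0.29]
-> (0.6335, -0.0803, 0.16, 3.222) rv [-0.000e+00 -1.000e-03 -1.306e+00] rz -1.306 shift [-0.0026  0.0004  0.0181]
```

Call:
step_arm:
  plan:
    - [[0,0,-0.18],[-0.0026,0.0004,0.01],110]
    - [[0,0,-0.36],[-0.0026,0.0004,0.018],110]
    - [[0,0,-0.54],[-0.0026,0.0004,0.018],110]
    - [[0,0,-0.72],[-0.0026,0.0004,0.018],110]
    - [[0,0,-0.9],[-0.0026,0.0004,0.018],110]
    - [[0,0,-1.08],[-0.0026,0.0004,0.018],110]
    - [[0,0,-1.26],[-0.0026,0.0004,0.018],110]
    - [[0,0,-1.306],[-0.0026,0.0004,0.018],110]
    - [[0,0,-1.306],[-0.0026,0.0004,0.018],110]
    - [[0,0,-1.306],[-0.0026,0.0004,0.018],110]

```text
time: 60.15
position: [0.6337, -0.0804, 0.1602]
tool_rot: [0.115, -3.139, 0.0]
ft_force: [0.3, 0.2, -0.3]
grip_width: 0.568
```

```bash
python3 -c "
from h import *
go((.6335,-.0803,.098,.08+np.pi))
sc=img('scene'); crop(sc,215,130,80,60,9,'c12.png')
"
```

```text
t60.15 p [ 0.6337 -0.0804  0.1602] yawx -3.068 zdir [-0. -0. -1.] F [ 0.31  0.19 -0.26] M [ 0.091 -0.149  0.011] g0.568 q [ 0.64  0.43 -0.72  1.56  0.29  1.26  1.52]
-> (0.6335, -0.0803, 0.098, 3.222) rv [-0.    -0.    -0.007] rz -6.290 shift [0.0002 0.0002 0.0622]
```

View pics/c12.png

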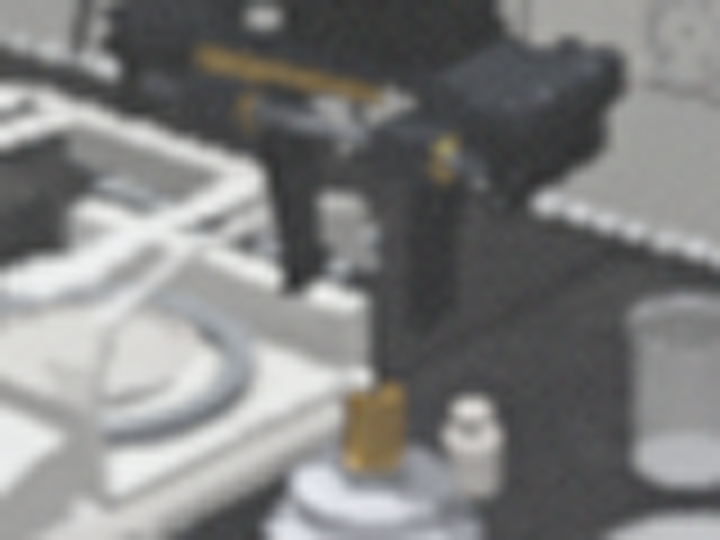

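Call:
step_arm:
  plan:
    - [[0,0,0],[0,0,0.03],110]
    - [[0,0,0],[0,0,0.062],110]
    - [[0,0,0],[0,0,0.062],110]
    - [[0,0,0],[0,0,0.062],255]
    - [[0,0,0],[0,0,0.062],255]
    - [[0,0,0],[0,0,0.062],255]
    - [[0,0,0],[0,0,0.062],255]
    - [[0,0,0],[0,0,0.062],255]
    - [[0,0,0],[0,0,0.062],255]
    - [[0,0,0],[0,0,0.062],255]
  squeeze: 50

```text
time: 61.45
position: [0.6344, -0.0811, 0.099]
tool_rot: [-0.116, 3.138, -0.002]
ft_force: [0.3, -3.4, 4.9]
grip_width: 0.204
```

```bash
python3 -c "
from h import *
s=st();print(s['joint_torque'].round(3))
"
```

```text
t61.45 p [ 0.6344 -0.0811  0.099 ] yawx -3.068 zdir [ 0.001 -0.001 -1.   ] F [ 0.33 -3.39  4.88] M [-0.383 -0.206 -0.033] g0.204 q [ 0.62  0.49 -0.7   1.62  0.34  1.16  1.49]
[-1.3730e+00 -4.4972e+01 -9.7990e+00 -2.4839e+01 -7.0800e-01  1.1300e-01
 -1.6000e-02]
```

Call:
step_arm:
  plan:
    - [[0,0,0.06],[-0.0005,-0.001,0],255]
    - [[0,0,0.13],[-0.0005,-0.001,0],255]
    - [[0,0,0.2],[-0.0005,-0.001,0],255]
    - [[0,0,0.27],[-0.0005,-0.001,0],255]
    - [[0,0,0.34],[-0.0005,-0.001,0],255]
    - [[0,0,0.41],[-0.0005,-0.001,0],255]
    - [[0,0,0.48],[-0.0005,-0.001,0],255]
    - [[0,0,0.57],[-0.0005,-0.001,0],255]
    - [[0,0,0.66],[-0.0005,-0.001,0],255]
    - [[0,0,0.75],[-0.0005,-0.001,0],255]

```text
time: 62.7
position: [0.6349, -0.08, 0.0991]
tool_rot: [1.044, 2.962, 0.002]
ft_force: [-0.6, 0.3, 4.8]
grip_width: 0.202
```

```bash
python3 -c "
from h import *
s=st();print(s['joint_torque'].round(3),s['qd'].round(3))
"
```

```text
t62.70 p [ 0.6349 -0.08    0.0991] yawx 2.464 zdir [ 0.001  0.001 -1.   ] F [-0.62  0.32  4.84] M [ 0.207 -0.208  0.034] g0.202 q [ 0.52  0.45 -0.56  1.62  0.26  1.14  0.79]
[  0.942 -45.688  -6.344 -25.756   0.244   0.11    0.678] [-0.097 -0.028  0.128  0.002 -0.071 -0.018 -0.666]
```

Call:
step_arm:
  plan:
    - [[0,0,0.05],[0,0,0],255]
    - [[0,0,0.1],[0,0,0],255]
    - [[0,0,0.15],[0,0,0],255]
    - [[0,0,0.2],[0,0,0],255]
    - [[0,0,0.25],[0,0,0],255]
    - [[0,0,0.3],[0,0,0],255]
    - [[0,0,0.35],[0,0,0],255]
    - [[0,0,0.4],[0,0,0],255]
    - [[0,0,0.45],[0,0,0],255]
    - [[0,0,0.5],[0,0,0],255]

```text
time: 63.95
position: [0.6355, -0.0796, 0.099]
tool_rot: [1.742, 2.613, 0.004]
ft_force: [1.9, 0.9, 5.2]
grip_width: 0.205
```

```bash
python3 -c "
from h import *
s=st();print(s['joint_torque'].round(3),s['qd'].round(3))
"
```

```text
t63.95 p [ 0.6355 -0.0796  0.099 ] yawx 1.965 zdir [ 0.002  0.002 -1.   ] F [1.87 0.9  5.2 ] M [ 0.269 -0.518  0.016] g0.205 q [ 0.45  0.44 -0.47  1.62  0.21  1.13  0.33]
[  1.176 -46.702  -4.641 -25.6     0.302   0.662   0.366] [-0.055 -0.012  0.069  0.004 -0.036 -0.008 -0.372]
```

Still free at 1.25 rad.

Call:
step_arm:
  plan:
    - [[0,0,0.05],[0,0,0],255]
    - [[0,0,0.1],[0,0,0],255]
    - [[0,0,0.15],[0,0,0],255]
    - [[0,0,0.2],[0,0,0],255]
    - [[0,0,0.25],[0,0,0],255]
    - [[0,0,0.3],[0,0,0],255]
    - [[0,0,0.35],[0,0,0],255]
    - [[0,0,0.4],[0,0,0],255]
    - [[0,0,0.45],[0,0,0],255]
    - [[0,0,0.5],[0,0,0],255]

```text
time: 65.2
position: [0.6362, -0.0795, 0.0991]
tool_rot: [2.334, 2.101, 0.007]
ft_force: [3.8, 1.2, 2.6]
grip_width: 0.205
```

```bash
python3 -c "
from h import *
s=st();print(s['joint_torque'].round(3),s['qd'].round(3))
"
```

```text
t65.20 p [ 0.6362 -0.0795  0.0991] yawx 1.466 zdir [ 0.004  0.002 -1.   ] F [3.76 1.17 2.58] M [ 0.201 -0.854  0.041] g0.205 q [ 0.39  0.42 -0.38  1.62  0.17  1.12 -0.14]
[  1.356 -47.743  -3.448 -25.272   0.269   1.338   0.365] [-0.052 -0.01   0.067  0.003 -0.033 -0.007 -0.372]
```

Call:
step_arm:
  plan:
    - [[0,0,0.05],[0,0.0007,0],255]
    - [[0,0,0.1],[0,0.0007,0],255]
    - [[0,0,0.15],[0,0.0007,0],255]
    - [[0,0,0.2],[0,0.0007,0],255]
    - [[0,0,0.25],[0,0.0007,0],255]
    - [[0,0,0.3],[0,0.0007,0],255]
    - [[0,0,0.35],[0,0.0007,0],255]
    - [[0,0,0.4],[0,0.0007,0],255]
    - [[0,0,0.45],[0,0.0007,0],255]
    - [[0,0,0.5],[0,0.0007,0],255]

```text
time: 66.45
position: [0.637, -0.0798, 0.0991]
tool_rot: [2.782, 1.458, 0.007]
ft_force: [3.5, 1.8, 3.5]
grip_width: 0.203
```

```bash
python3 -c "
from h import *
s=st();print(s['joint_torque'].round(3),s['qd'].round(3))
"
```

```text
t66.45 p [ 0.637  -0.0798  0.0991] yawx 0.965 zdir [ 0.004  0.002 -1.   ] F [3.54 1.84 3.45] M [ 0.124 -0.926  0.055] g0.203 q [ 0.32  0.41 -0.3   1.63  0.13  1.12 -0.61]
[  1.138 -48.148  -2.603 -25.326   0.176   1.327   0.368] [-0.053 -0.007  0.066  0.001 -0.031 -0.007 -0.375]
```

Free at 2.25 rad.

Call:
step_arm:
  plan:
    - [[0,0,0.05],[0.0003,0.0005,0],255]
    - [[0,0,0.1],[0.0003,0.0005,0],255]
    - [[0,0,0.15],[0.0003,0.0005,0],255]
    - [[0,0,0.2],[0.0003,0.0005,0],255]
    - [[0,0,0.25],[0.0003,0.0005,0],255]
    - [[0,0,0.3],[0.0003,0.0005,0],255]
    - [[0,0,0.35],[0.0003,0.0005,0],255]
    - [[0,0,0.4],[0.0003,0.0005,0],255]
    - [[0,0,0.45],[0.0003,0.0005,0],255]
    - [[0,0,0.5],[0.0003,0.0005,0],255]

```text
time: 67.7
position: [0.6375, -0.0804, 0.0991]
tool_rot: [-3.057, -0.724, -0.007]
ft_force: [3.7, -0.3, 2.2]
grip_width: 0.199
```

```bash
python3 -c "
from h import *
s=st();print(s['joint_torque'].round(3),s['qd'].round(3))
"
```

```text
t67.70 p [ 0.6375 -0.0804  0.0991] yawx 0.465 zdir [ 0.004  0.001 -1.   ] F [ 3.73 -0.34  2.25] M [-0.052 -0.812  0.019] g0.199 q [ 0.26  0.41 -0.21  1.63  0.09  1.11 -1.09]
[ 6.0600e-01 -4.8355e+01 -2.1030e+00 -2.5400e+01 -4.1000e-02  1.2230e+00
  3.7000e-01] [-0.053 -0.006  0.067  0.002 -0.029 -0.003 -0.374]
```

Free at 2.75 rad.

Call:
step_arm:
  plan:
    - [[0,0,0.05],[0.0003,0.0003,0],255]
    - [[0,0,0.1],[0.0003,0.0003,0],255]
    - [[0,0,0.15],[0.0003,0.0003,0],255]
    - [[0,0,0.2],[0.0003,0.0003,0],255]
    - [[0,0,0.25],[0.0003,0.0003,0],255]
    - [[0,0,0.3],[0.0003,0.0003,0],255]
    - [[0,0,0.35],[0.0003,0.0003,0],255]
    - [[0,0,0.4],[0.0003,0.0003,0],255]
    - [[0,0,0.45],[0.0003,0.0003,0],255]
    - [[0,0,0.5],[0.0003,0.0003,0],255]

```text
time: 68.95
position: [0.6377, -0.0812, 0.0991]
tool_rot: [-3.141, 0.054, -0.006]
ft_force: [3.5, -0.7, 3.6]
grip_width: 0.203
```

```bash
python3 -c "
from h import *
s=st();print(s['joint_torque'].round(3),s['qd'].round(3))
"
```

```text
t68.95 p [ 0.6377 -0.0812  0.0991] yawx -0.035 zdir [ 0.004  0.    -1.   ] F [ 3.52 -0.69  3.61] M [-0.228 -0.701  0.275] g0.203 q [ 0.19  0.4  -0.13  1.63  0.06  1.11 -1.56]
[  0.138 -48.293  -1.573 -25.572  -0.41    0.978   0.146] [-0.051 -0.005  0.065  0.001 -0.03  -0.003 -0.377]
```

Call:
step_arm:
  plan:
    - [[0,0,0.03],[0,0,0],255]
    - [[0,0,0.06],[0,0,0],255]
    - [[0,0,0.1],[0,0,0],255]
    - [[0,0,0.13],[0,0,0],255]
    - [[0,0,0.16],[0,0,0],255]
    - [[0,0,0.19],[0,0,0],255]
    - [[0,0,0.22],[0,0,0],255]
    - [[0,0,0.26],[0,0,0],255]
    - [[0,0,0.29],[0,0,0],255]
    - [[0,0,0.32],[0,0,0],255]

```text
time: 70.2
position: [0.6375, -0.0817, 0.099]
tool_rot: [-3.092, 0.555, -0.005]
ft_force: [4.7, -0.8, 3.9]
grip_width: 0.2
```

```bash
python3 -c "
from h import *
s=st();print(s['joint_torque'].round(3),s['qd'].round(3))
go((.426,-.431,.15,.9))
"
```

```text
t70.20 p [ 0.6375 -0.0817  0.099 ] yawx -0.355 zdir [ 0.003 -0.    -1.   ] F [ 4.71 -0.82  3.89] M [-0.275 -1.08   0.266] g0.200 q [ 0.15  0.4  -0.08  1.63  0.03  1.11 -1.86]
[ 1.1100e-01 -4.7728e+01 -8.0600e-01 -2.4137e+01 -4.0500e-01  1.7720e+00
 -4.1000e-02] [-0.03  -0.001  0.039  0.002 -0.015 -0.002 -0.225]
t70.20 p [ 0.6375 -0.0817  0.099 ] yawx -0.355 zdir [ 0.003 -0.    -1.   ] F [ 4.71 -0.82  3.89] M [-0.275 -1.08   0.266] g0.200 q [ 0.15  0.4  -0.08  1.63  0.03  1.11 -1.86]
-> (0.426, -0.431, 0.15, 0.9) rv [ 1.000e-03 -3.000e-03 -1.255e+00] rz -1.255 shift [-0.0766  0.401  -0.0515]
```

Call:
step_arm:
  plan:
    - [[0,0,0],[0,0,0],110]
    - [[0,0,0],[0,0,0],110]
    - [[0,0,0],[0,0,0],110]
    - [[0,0,0],[0,0,-0.03],110]
    - [[0,0,0],[0,0,-0.08],110]
    - [[0,0,-0.18],[-0.006,0.03,-0.1],110]
    - [[0,0,-0.36],[-0.016,0.08,-0.1],110]
    - [[0,0,-0.54],[-0.027,0.14,-0.1],255]
    - [[0,0,-0.72],[-0.038,0.2,-0.1],255]
    - [[0,0,-0.9],[-0.049,0.26,-0.1],255]

```text
time: 71.45
position: [0.502, -0.3043, 0.1981]
tool_rot: [-3.03, -0.829, 0.001]
ft_force: [0.6, -0.5, 0.5]
grip_width: 0.317
```

Call:
step_arm:
  plan:
    - [[0,0,-0.1],[0.085,0.035,0],255]
    - [[0,0,-0.2],[0.085,0.035,0],255]
    - [[0,0,-0.3],[0.085,0.035,0],255]
    - [[0,0,-0.3],[0.085,0.035,0],255]
    - [[0,0,-0.3],[0.085,0.035,0],255]
    - [[0,0,-0.3],[0.085,0.035,0],255]
    - [[0,0,-0.3],[0.085,0.035,0],255]
    - [[0,0,-0.3],[0.085,0.035,0],255]
    - [[0,0,-0.3],[0.085,0.035,0],255]
    - [[0,0,-0.3],[0.085,0.035,0],255]

```text
time: 72.7
position: [0.5947, -0.2902, 0.1984]
tool_rot: [2.876, 1.265, -0.0]
ft_force: [0.1, 0.1, -0.1]
grip_width: 0.005
```

```bash
python3 -c "
from h import *
im=img('top','t13.png');sc=img('scene','s13.png')
go((.4255,-.4315,.09,.9))
tray('top',im)
"
```

```text
t72.80 p [ 0.5947 -0.2902  0.1984] yawx 0.829 zdir [ 0. -0. -1.] F [ 0.22  0.16 -0.26] M [ 0.035 -0.021 -0.042] g-0.004 q [ 0.49  0.37 -0.1   1.47  0.04  1.31 -0.36]
-> (0.4255, -0.4315, 0.09, 0.9) rv [ 0.     0.    -0.071] rz -0.071 shift [-0.2184 -0.0293  0.1084]
top tray [  97  229   90   47 2241] [[0.423, 0.056], [0.31, 0.062], [0.312, 0.311], [0.431, 0.311]] mean [0.369 0.185]
```

View pics/t13.png

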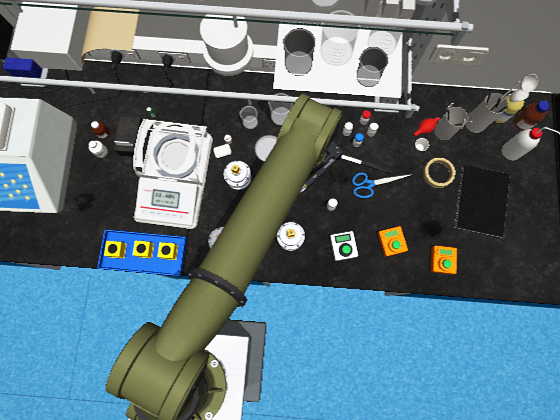

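View pics/s13.png

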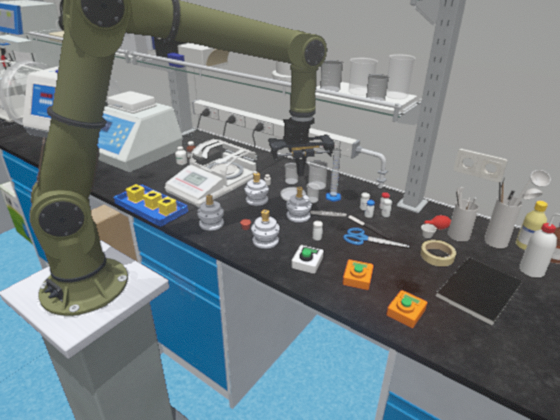

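The covers are all still in the tray after the knock, at (115,249), (143,248) and (168,250). All four plugs are snug, so the button is next.

Call:
step_arm:
  plan:
    - [[0,0,-0.07],[-0.05,-0.007,0],255]
    - [[0,0,-0.07],[-0.1,-0.014,0],255]
    - [[0,0,-0.07],[-0.15,-0.02,0],255]
    - [[0,0,-0.07],[-0.2,-0.027,0],255]
    - [[0,0,-0.07],[-0.2184,-0.0293,0.02],255]
    - [[0,0,-0.07],[-0.2184,-0.0293,0.06],255]
    - [[0,0,-0.07],[-0.2184,-0.0293,0.1],255]
    - [[0,0,-0.07],[-0.2184,-0.0293,0.105],255]
    - [[0,0,-0.07],[-0.2184,-0.0293,0.105],255]
    - [[0,0,-0.07],[-0.2184,-0.0293,0.105],255]
  squeeze: 20

```text
time: 74.05
position: [0.4266, -0.4325, 0.0956]
tool_rot: [2.826, 1.364, 0.002]
ft_force: [-0.5, 0.2, 0.7]
grip_width: 0.001
```

```bash
python3 -c "
from h import *
sc=img('scene'); crop(sc,275,210,70,70,8,'c14.png')
im=cv2.imread('pics/t13.png'); h=cv2.cvtColor(im,cv2.COLOR_BGR2HSV); g=cv2.inRange(h,(50,80,80),(85,255,255)); k,l,s,c=cv2.connectedComponentsWithStats(g[225:270,325:365])
for i in range(1,k): print(s[i],c[i]+[325,225],back('top',c[i]+[325,225],.038).round(4))
p=ctrl.get_state()['position']; print(proj('scene',[p+[0,0,-.014],[.4255,-.4315,.038]]))
go((.4255,-.4315,.06,.9))
"
```

```text
[11 10 14  7 73] [342.54794521 237.90410959] [[ 0.4584 -0.4196  0.038 ]]
[17 20  9  9 66] [345.96969697 248.93939394] [[ 0.4256 -0.4315  0.038 ]]
[[307.10017102 242.50511216]
 [305.97177723 255.02624001]]
t74.10 p [ 0.4266 -0.4324  0.0955] yawx 0.899 zdir [ 0.003 -0.002 -1.   ] F [-0.23 -0.47  0.3 ] M [ 0.038 -0.036  0.024] g0.004 q [ 0.76  0.33 -0.02  1.73  0.01  1.08  0.07]
-> (0.4255, -0.4315, 0.06, 0.9) rv [ 0.004  0.    -0.001] rz -0.001 shift [ 0.0001 -0.0015  0.0355]
```

View pics/c14.png

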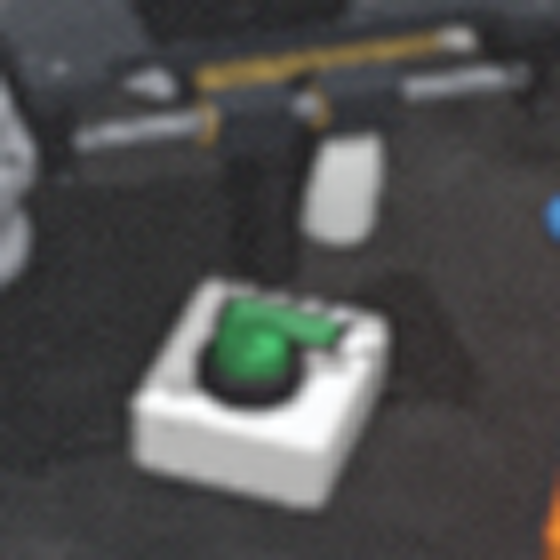

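```bash
python3 -c "
from h import *
for v in((306,250),(306,253),(306.5,255)): print(tri((346,248.9),v))
"
```

```text
(array([ 0.42401987, -0.43024448,  0.05580885]), np.float64(0.0009271025213941075))
(array([ 0.42503904, -0.4310091 ,  0.04514536]), np.float64(0.0003443767419104016))
(array([ 0.42620206, -0.43209289,  0.03779147]), np.float64(0.0004821108970699539))
```

Call:
step_arm:
  plan:
    - [[0,0,0],[0,-0.0015,0.01],255]
    - [[0,0,0],[0,-0.0015,0.02],255]
    - [[0,0,0],[0,-0.0015,0.025],255]
    - [[0,0,0],[0,-0.0015,0.027],255]
    - [[0,0,0],[0,-0.0015,0.029],255]
    - [[0,0,0],[0,-0.0015,0.031],255]
    - [[0,0,0],[0,-0.0015,0.033],255]
    - [[0,0,0],[0,-0.0015,0.034],255]
    - [[0,0,0],[0,-0.0015,0.035],255]
    - [[0,0,0],[0,-0.0015,0.035],255]

```text
time: 75.35
position: [0.4243, -0.4306, 0.0603]
tool_rot: [2.83, 1.365, -0.0]
ft_force: [-3.4, 4.0, 12.5]
grip_width: 0.008
```

```bash
python3 -c "
from h import *
st()
sc=img('scene'); crop(sc,275,210,70,70,8,'c15.png');st()
"
```

```text
t75.35 p [ 0.4243 -0.4306  0.0603] yawx 0.899 zdir [-0. -0. -1.] F [-3.41  4.04 12.52] M [ 1.041  1.029 -0.027] g0.008 q [ 0.76  0.37 -0.02  1.76  0.01  1.01  0.07]
t75.40 p [ 0.4243 -0.4305  0.0603] yawx 0.899 zdir [-0. -0. -1.] F [-4.54  5.14 12.5 ] M [1.03  1.031 0.008] g0.001 q [ 0.76  0.37 -0.02  1.76  0.01  1.01  0.07]
```

View pics/c15.png

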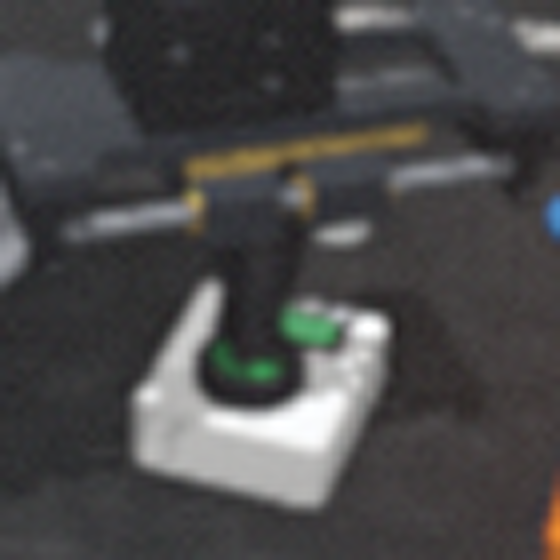

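Call:
step_arm:
  plan:
    - [[0,0,0],[0,0,0.0005],255]
    - [[0,0,0],[0,0,0.001],255]
    - [[0,0,0],[0,0,0.0015],255]
    - [[0,0,0],[0,0,0.0015],255]
    - [[0,0,0],[0,0,0.0015],255]
    - [[0,0,0],[0,0,0.0015],255]
    - [[0,0,0],[0,0,0.0015],255]
    - [[0,0,0],[0,0,0.0015],255]
    - [[0,0,0],[0,0,0.0015],255]
    - [[0,0,0],[0,0,0.0015],255]

```text
time: 76.65
position: [0.4243, -0.4305, 0.0601]
tool_rot: [2.83, 1.365, -0.0]
ft_force: [-6.4, 7.0, 19.7]
grip_width: 0.008
```

The button has bottomed: the force rose from 12.5 to 19.7 N with only 0.2 mm of travel. Retracting.

Call:
step_arm:
  plan:
    - [[0,0,0],[0,0,-0.01],255]
    - [[0,0,0],[0,0,-0.04],255]
    - [[0,0,0],[0,0,-0.09],255]
    - [[0,0,0],[0,0,-0.14],255]
    - [[0,0,0],[-0.03,0,-0.16],255]
    - [[0,0,0],[-0.08,0,-0.16],255]
    - [[0,0,0],[-0.12,0,-0.16],255]
    - [[0,0,0],[-0.12,0,-0.16],255]
    - [[0,0,0],[-0.12,0,-0.16],255]
    - [[0,0,0],[-0.12,0,-0.16],255]

```text
time: 77.9
position: [0.3512, -0.5233, 0.2167]
tool_rot: [-2.828, -1.369, -0.001]
ft_force: [0.8, 0.4, -0.1]
grip_width: 0.004
```

```bash
python3 -c "
from h import *
im=img('top');sc=img('scene'); cv2.imwrite('pics/fin.png',np.vstack([im[150:285,80:400],sc[140:275,100:420]]).repeat(2,0).repeat(2,1)); st(); tray('top',im)
for g,y in zip([(.421,-.059),(.4535,-.261),(.6335,-.0803),(.634,-.262)],(.271,.22,-.355,.68)):
    ys=np.arange(-.75,.8,.15); e=[shade('top',im,g,a) for a in ys]; print(g,'expect',y,'fit %.2f'%ys[int(np.argmin(e))])
"
```

```text
t78.00 p [ 0.3508 -0.5235  0.2169] yawx 0.901 zdir [ 0.  0. -1.] F [-0.02  0.25  0.02] M [-0.015 -0.077 -0.02 ] g0.004 q [ 0.89  0.29  0.06  1.54 -0.02  1.32  0.28]
top tray [  97  229   90   48 2245] [[0.423, 0.056], [0.308, 0.056], [0.312, 0.311], [0.431, 0.311]] mean [0.369 0.183]
(0.421, -0.059) expect 0.271 fit 0.30
(0.4535, -0.261) expect 0.22 fit 0.30
(0.6335, -0.0803) expect -0.355 fit -0.30
(0.634, -0.262) expect 0.68 fit -0.75
```

View pics/fin.png

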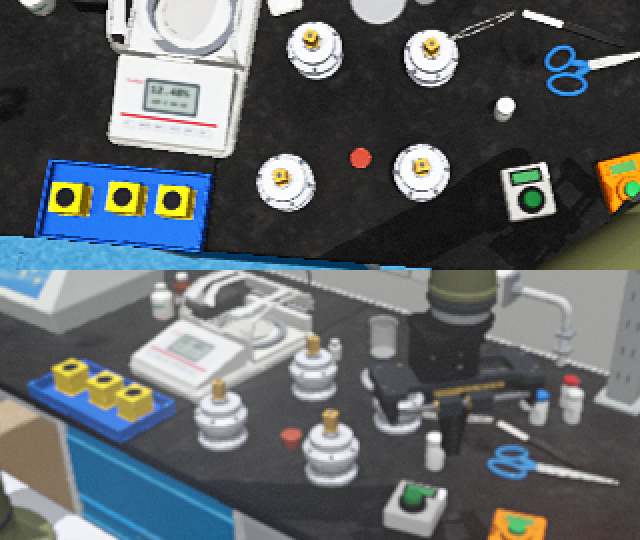

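```bash
python3 -c "
from bench import ctrl
print(ctrl.close_job())"
```

```text
the job is handed in; nothing more can be done
None
```

The job is done and handed in at about 78 s of the 210 s limit; no verdict was reported. The three covers that were present are in the blue tray, all four plugs are snug, and then I pressed the white timer's green button.

- **Covers:** only three cells had covers. The tray was knocked about 23 mm towards the robot partway through, but the last pictures show all three covers still standing in it.
- **Plugs:** each was turned clockwise until the torque stepped from about 0 to 0.23–0.26 N m, then 0.30–0.32 rad further. By angle alone, each bite must lie between about 0.3 and 0.82 rad. The torque readings put them at about 0.55–0.7 rad. I can't read the bite directly, so those figures are estimates. In the last picture, plug angles agree with the tool angle at release within about 0.15 rad, the step of that fit.
- **Button:** it bottomed out: the force rose from 12.5 to 19.7 N with only 0.2 mm more travel.
- **Left alone:** the vial, the stopper and the orange timers look unmoved, and the robot was clear of everything at hand-in.

Two things did not go cleanly. On the way to the button I made one free move in the wrong direction, which touched nothing. My early estimates of the plug angles also disagreed between methods until a shading fit settled them.

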